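Change over the printing blocks in the UV exposure unit

ROBOT

A 6-joint arm with a two-finger parallel gripper is mounted at the origin on the work surface. World frame = base frame: x ahead of the robot, y to its left, z up, the work surface at z = 0. Lengths are in m, angles in degrees, forces in N, time in s.
With the tool pointing down it reaches from about 0.35 to 0.875 m from the base axis. Payload 4.2 kg.
Tool frame: the origin (TCP) lies at the centre of the arm's flange, where the gripper is bolted on; the fingertips stand 182 mm ahead of it and the grasp point (between the pads) lies 164 mm ahead of it (r.nose_length is the distance from the TCP to the fingertips, in m); z points along the fingers, y is the line along which they close (so a half turn about z gives the same grasp; the last joint's range is limited). The gripper opens to 87 mm and grips with 3 to 60 N. Pads are 19 mm wide; open, the fingers measure 117 mm over their backs; the gripper's body (75 mm by 190 mm) begins 51 mm behind the grasp point.
Start: joints at [-51.532, 22.042, 0.453, 0, -68.411, -14.817], TCP at [0.251, -0.572, 0.405] pointing down, gripper open.
Joint ranges: [-179.83, 179.83], [-69.29, 118.12], [-61.27, 80.66], [-181.25, 117.63], [-171.15, -9.14], [-177.46, 177.46]. Speed limits (degrees/s): [159.86, 159.86, 180, 180, 180, 180].

INTERFACE

Orientations are given as a 3x3 rotation matrix whose columns are the frame's x, y, z axes.
In Python, from station import r, vision gives the robot as it stands. The module is installed in compiled form; this text tells all that it offers.
- The arm moves only by the shell command python3 -m creep 'ROWS'. ROWS is JSON, a list of rows, each a list of 7 numbers: the opening, from -1 (shut) to 1 (fully open), then the shift along the tool's x, y, z in mm, then the turn, a rotation vector about the tool's x, y, z in degrees. A call has 1 to 8 rows; each row is the pose to reach, as a shift and turn from the pose commanded when the call began, along the tool's axes at that moment; what a row does not reach only later rows make up. A row lasts 1/12 s, in which the tool goes at most 41.7 mm and 7.16 degrees, less where a joint would pass 70% of its speed; a pose out of reach is approached as far as the arm can. A call with a gripper value outside its range is refused whole. The fingers move at their own pace and stop on an object; the grip force is fixed at half the most. Time passes only in rows, so rows that repeat a pose let the fingers close. It gives the time, the measured TCP pose, the force, the opening and the grip force at its end, in the units of the state.
- r.sense(): the state, without advancing time (a new reading comes with each control period).
- vision.capture(name): name is "side" or "top" or "wrist"; returns (picture, depth): 384x512x3 uint8, red, green, blue; 384x512 float32, m along the optical axis (not along the pixel's ray), 0 where there is no reading.
- vision.camera_model(name): a dict with "vertical_fov" (degrees; the focal length in pixels is half the picture's height over the tangent of half this angle, whatever the lens; pixels are square), "cx", "cy" (the principal point, pixels), "extrinsics" (4x4, takes a point from camera to world coordinates); the wrist camera has in their place "mount" (4x4, takes a point from camera to tool coordinates, whose origin is the TCP and whose axes are the flange's). Camera axes: x right, y down, z forward; pixel columns grow to the right and rows downward; lengths in m; the calibration is good to about 2 mm. The wrist camera is an equidistant fisheye: a pixel r from the principal point sees the ray r / f radians off the axis. A picture is of the moment at which its call begins: read the wrist's pose just before it. camera_model takes no time and is no camera call.
- r.finish_job(): hands the job in; it is judged then, once.
Trained networks look in the newest picture that a camera, given by its name, has taken for a name from the list of things; names that differ only in an ending like _2 or _b are one class to them, and where a whole thing is asked for, a point or a joint stands for the part that bears it (a point fixed in the world has none). Each returns a list of dicts, best first, with "conf" (0 to 1); they miss things now and then, are a little off and sometimes report something else, mostly with a low value. They report only what shows in the picture. A call takes as long as a camera call. They do not tell look-alikes from the thing itself.
- vision.find_in(camera, thing): "uv" ([column, row] in pixels, amid what is visible of it).
- vision.cut_out(camera, thing): "region" (384x512 bool, what is visible of it) and "uv" ([column, row] in pixels, amid what is visible of it).
The state is a dict: "time_s": time; "joints": joint angles; "joint_velocities": joint speeds; "effort": joint torques, N m; "tcp_pos": TCP position; "ee_rot": TCP orientation; "wrist_force": force on the tool from outside, world axes, zero at the start; "moment": the same for the moment, N m; "gripper_width": opening from 0.0 (shut) to 1.0 (fully open); "gripper_force": force on a finger pad.
Only numpy, scipy, OpenCV 4.12 (cv2) and the standard library are available. Lean on these libraries where they do the work, as an engineer would, in place of code of your own. Each camera call takes 0.05 s, during which the arm holds its last target. There are 200 camera calls.

TASK

The block in the UV exposure unit is finished: switch the lamp off with its slide switch, slide the amber cover open and stand the finished block, grip up, in the blue tray. Then load every fresh block from the bench, grip up, in one straight row in the unit: the first pushed home into the stop corner (the far right corner as the robot sees it), each next one pushed snug against the one before and against the back wall, their long sides side by side and their short ends to the back wall. Slide the cover fully shut and switch the lamp back on; the lamp must never be on while the cover is open, and the other things on the bench stay where they are.

Things in the scene. Friction and masses are not known exactly. Their poses are not given: they have to be found in the camera images.
- unit: the UV exposure unit, a fixed grey case, x -113 to +67 mm, y -108 to +335 mm, 88 mm high, slightly turned. Origin on the bench; x points away from the robot, y to its left. Along its front, a ledge 58 mm deep and 88 mm high carries the lamp switch; left of the well is a deck (82 mm high) over which the open cover lies. Offsets below are in this frame
- well (a point): middle of the well's glass floor, 30 mm above the bench (unit x 0, y +5). The open-topped well is 110 mm deep (unit x -55 to +55) and 210 mm long (unit y -100 to +110); its walls rise to 88 mm above the bench, the aluminium cover rails along front and back (unit x -63 to -55 and +61 to +67) to 100 mm
- stop_corner (a point): the stop corner, edged with steel: where the well's back wall (unit x +55 mm), right end wall (unit y -100) and glass floor (z 30) meet. A block snug in it has its origin at unit x +13, y -70, z +30 mm, the next at y -10, the third at y +50; its x axis lies along the unit's x, either way round
- cover (a joint): the amber see-through cover, m: 0 shut, 0.217 fully open; it slides along the unit's +y (to the left), friction about 1.5 N, stays where it is left. A plate 117 x 224 x 6 mm, top 94 mm above the bench
- cover_pull (a point): middle of the top edge of the cover's black pull bar, 116 mm above the bench; the bar stands on the middle of the cover, 12 mm thick along the slide (unit y), 70 mm long (unit x), 22 mm high
- lamp_switch (a joint): the lamp's slide switch, m: 0 off, 0.014 on. It slides along the unit's y: towards +y (left, where a white bar is marked on its black plate) is on, towards -y (right) is off. A spring detent pulls it to the nearer end, a push of about 4 to 5 N carries it across
- switch_ridge (a point): middle of the top of the switch's grey ridge, by which it is pushed: 26 mm wide (unit x), 8 mm thick (unit y), standing 8 mm above its black plate, which lies flush on the ledge (89 mm above the bench). The ridge's top is 96.5 mm above the bench
- tray: the blue tray, fixed, 140 mm (x) by 180 mm (y) outside, walls 5 mm thick and 30 mm high, floor 5 mm. Origin: centre of the underside
- block_done: printing block, finished: inside the unit under the cover at the start. Wood, 84 mm (its x) by 60 mm (its y) by 22 mm high, printing face underneath; a wooden grip bar stands across the middle of its top: 18 mm thick (x), 44 mm long (y), from 22 to 50 mm above the underside. About 0.13 kg. Origin: centre of the underside; z up
- block_a: printing block, fresh: on the bench right of the unit at the start (may be absent). Wood, 84 mm (its x) by 60 mm (its y) by 22 mm high, printing face underneath; a wooden grip bar stands across the middle of its top: 18 mm thick (x), 44 mm long (y), from 22 to 50 mm above the underside. About 0.13 kg. Origin: centre of the underside; z up
- block_b: printing block, fresh: on the bench right of the unit at the start (may be absent). Wood, 84 mm (its x) by 60 mm (its y) by 22 mm high, printing face underneath; a wooden grip bar stands across the middle of its top: 18 mm thick (x), 44 mm long (y), from 22 to 50 mm above the underside. About 0.13 kg. Origin: centre of the underside; z up
- block_c: printing block, fresh: on the bench right of the unit at the start (may be absent). Wood, 84 mm (its x) by 60 mm (its y) by 22 mm high, printing face underneath; a wooden grip bar stands across the middle of its top: 18 mm thick (x), 44 mm long (y), from 22 to 50 mm above the underside. About 0.13 kg. Origin: centre of the underside; z up
- ink_tin: squat round ink tin, 52 mm across, 35 mm high, not part of the job: leave it. Origin: its underside
- brayer: ink roller with a wooden handle, 170 mm long, lying down, not part of the job: leave it. Origin: its underside
- paint_bottle: white paint bottle, 66 mm across, 170 mm high, not part of the job: leave it. Origin: its underside
- tape: cardboard tape roll lying flat, 96 mm across, 24 mm high, not part of the job: leave it. Origin: its underside
- ink_spatula: flat steel ink spatula with a wooden handle, 180 mm long, lying down, not part of the job: leave it. Origin: its underside
- brush_pot: green pot with brushes, 230 mm high, not part of the job: leave it. Origin: its underside
There are look-alikes about, which are no part of the job. Leave any purple look-alike of the block_b alone.

How it is judged:
By the outcome, as a careful person would: the job done as asked, in the order asked, and still so for the second after the job is handed in, with the robot touching nothing.
Of block_a, block_b, block_c only 2 to 3 are there at a start; the rules pass over those that are not, and their reading is None.
At some moment in a run one of block_a, block_b, block_c, block_done may be knocked a few centimetres aside while the robot is not near it.
It also fails if it takes over 210 s, if anything falls off the work surface, if the arm or the gripper's body presses on something with over 40 N, if the wrist force passes 120 N, or if a joint passes its speed limit or range.

## Working session

There is one attempt and no reset: what is moved stays moved. The work goes in short steps, Python scripts to look and compute and a shell command to move; the robot and the scene stay as the last step left them, time stands still between calls to the robot, and variables do not carry over. Pictures are saved under pics/ and viewed, at most 14 in all, crops included, and the job is handed in when it is done.

```bash
mkdir -p pics; ls
cat > h.py <<'E'
import numpy as np, cv2
from station import r, vision
def cam(n):
    m=vision.camera_model(n); f=192/np.tan(np.radians(m["vertical_fov"]/2)); return m,f
def world(n,uv,d,s=None):
    m,f=cam(n); u,v=uv; x,y=u-m["cx"],v-m["cy"]
    if n=="wrist":
        rr=np.hypot(x,y); th=rr/f; k=np.tan(th)/rr if rr>0 else 1/f
        p=np.array([x*k*d,y*k*d,d,1]); p=np.array(m["mount"])@p
        s=s or r.sense(); return np.array(s["ee_rot"])@p[:3]+np.array(s["tcp_pos"])
    return (np.array(m["extrinsics"])@np.array([x*d/f,y*d/f,d,1]))[:3]
def cloud(n,dep,s=None):
    m,f=cam(n); v,u=np.mgrid[:384,:512]; x,y=u-m["cx"],v-m["cy"]
    if n=="wrist":
        rr=np.hypot(x,y)+1e-9; k=np.tan(np.minimum(rr/f,1.5))/rr
        P=np.stack([x*k*dep,y*k*dep,dep],-1); M=np.array(m["mount"]); s=s or r.sense()
        P=P@M[:3,:3].T+M[:3,3]; return P@np.array(s["ee_rot"]).T+np.array(s["tcp_pos"])
    P=np.stack([x*dep/f,y*dep/f,dep],-1); M=np.array(m["extrinsics"]); return P@M[:3,:3].T+M[:3,3]
def save(n,name,pic,box=None,k=1):
    if box: a,b,c,d=box; pic=pic[b:d,a:c]
    cv2.imwrite(f"pics/{name}.png",cv2.resize(pic[:,:,::-1],None,fx=k,fy=k,interpolation=cv2.INTER_CUBIC))
E
python3 - <<'E'
from h import *
s=r.sense(); print(s["time_s"],s["tcp_pos"],np.round(s["ee_rot"],3).tolist(),s["wrist_force"],s["gripper_width"])
P={}
for n in("top","side"):
    p,d=vision.capture(n); np.save(f"{n}.npy",d); P[n]=p
    print(n,cam(n)[0])
    C=cloud(n,d)
    for t in ["unit","cover_pull","switch_ridge","tray","block_a","block_done"]:
        for o in vision.cut_out(n,t):
            R=o["region"]&(d>0); q=C[R]
            print(n,t,round(o["conf"],2),np.round(o["uv"]),np.round(np.median(q,0),3) if len(q) else None,len(q), np.round(np.median(p[R],0)))
cv2.imwrite("pics/a.png",cv2.resize(P["top"][:,:,::-1],(800,600)));cv2.imwrite("pics/b.png",cv2.resize(P["side"][:,:,::-1],(800,600)))
E
```

```text
pics
0.0 [ 0.2506898  -0.57229616  0.40364748] [[-0.916, -0.401, -0.001], [-0.401, 0.916, 0.002], [0.0, 0.002, -1.0]] [-0.3852976  -0.56783088 -0.94716417] 1.001302459415063
top {'vertical_fov': 51.377932355588534, 'cx': 252.36611432898468, 'cy': 190.1516984905178, 'extrinsics': array([[-0.02342619, -0.99171453,  0.12630722,  0.3735029 ],
       [-0.99971103,  0.02391946,  0.00238983, -0.04391317],
       [-0.00539123, -0.12621473, -0.99198829,  1.33125377],
       [ 0.        ,  0.        ,  0.        ,  1.        ]])}
top unit 0.86 [200. 175.] [0.592 0.123 0.088] 8353 [183. 184. 168.]
top unit 0.35 [393. 185.] [ 0.557 -0.51   0.019] 742 [86. 56. 42.]
top cover_pull 0.58 [230. 164.] [0.614 0.014 0.093] 2485 [232. 222. 164.]
top cover_pull 0.33 [356. 224.] [ 0.426 -0.378  0.021] 513 [231. 164. 108.]
top cover_pull 0.17 [210. 242.] [0.375 0.112 0.003] 744 [244. 241. 235.]
top tray 0.96 [150. 249.] [0.357 0.305 0.004] 2479 [ 65. 117. 209.]
top tray 0.28 [232. 161.] [0.614 0.014 0.093] 2511 [232. 222. 165.]
top block_a 0.85 [316. 239.] [ 0.381 -0.252  0.022] 493 [243. 231. 160.]
top blo
[... 878 characters left out ...]
 207.] [0.616 0.027 0.094] 1539 [232. 165.  36.]
side switch_ridge 0.48 [233. 255.] [0.537 0.225 0.093] 51 [191. 178. 170.]
side tray 0.89 [288. 304.] [0.358 0.306 0.006] 2448 [ 40. 118. 226.]
side tray 0.42 [282. 167.] [ 0.471 -0.28   0.027] 177 [194. 179. 159.]
side block_a 0.85 [259. 160.] [ 0.584 -0.293  0.022] 299 [239. 155.  80.]
side block_a 0.75 [293. 150.] [ 0.428 -0.368  0.022] 278 [196. 145.  78.]
side block_a 0.63 [253. 181.] [ 0.553 -0.182  0.024] 250 [175.  70. 194.]
side block_a 0.6 [301. 177.] [ 0.382 -0.238  0.023] 300 [246. 206. 117.]
side block_a 0.58 [312. 123.] [ 0.375 -0.575  0.022] 241 [142.  66. 107.]
side block_a 0.38 [234. 336.] [0.493 0.481 0.073] 953 [30. 88. 37.]
```

View pics/a.png

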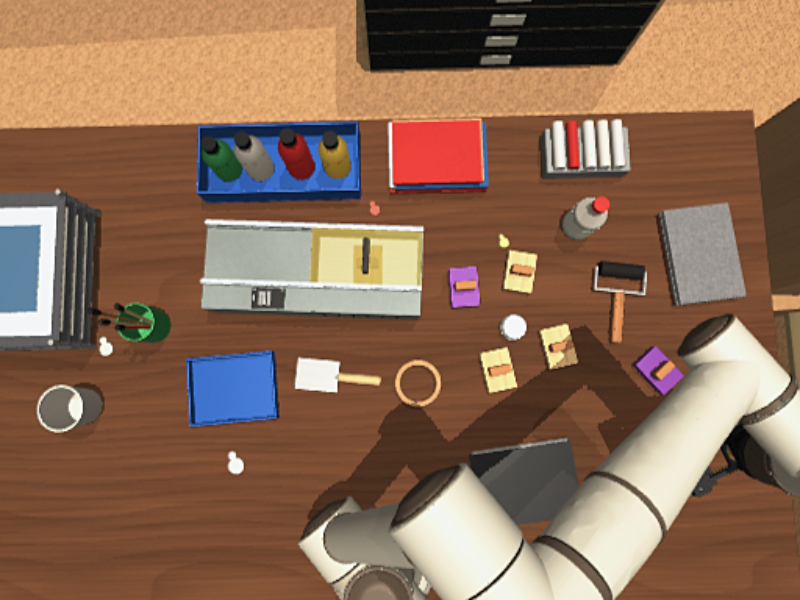

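View pics/b.png

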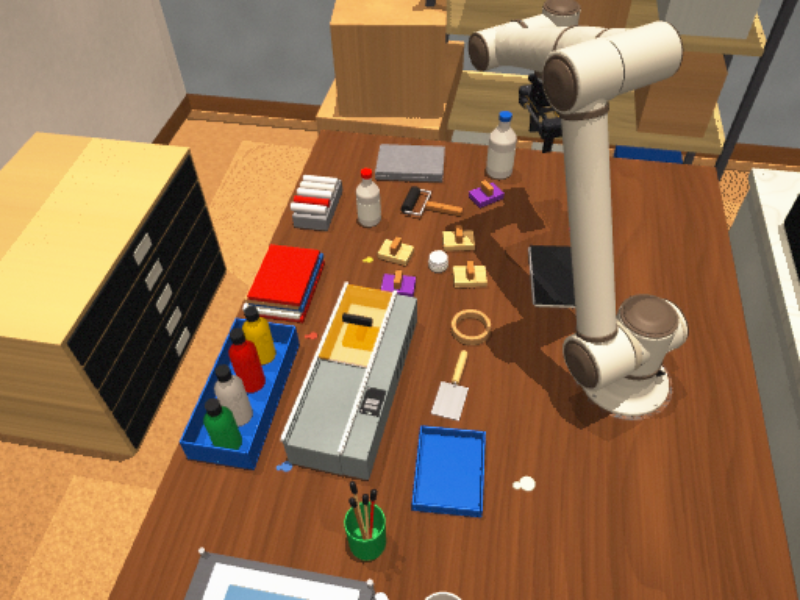

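The top picture shows the unit with its amber cover shut at right and a switch at (267,297). The tray is at (232,388). Three cream blocks lie at (520,272), (558,346) and (498,370). The purple look-alikes at (464,287) and (660,370) stay where they are. The side view agrees. Next I fit the unit, blocks and tray.

```bash
cat >> h.py <<'E'
def rect(Q,big):
    """minAreaRect in mm of xy points; returns centre(m), yaw of the long side (deg, -90..90), sizes"""
    (cx,cy),(w,h),a=cv2.minAreaRect((Q[:,:2]*1000).astype(np.float32))
    if w<h: a+=90; w,h=h,w
    a=(a+90)%180-90
    return np.array([cx,cy])/1000,a,(round(w,1),round(h,1))
def go(p,yaw_y,s=None):
    """grasp point to world p, tool y axis along yaw_y (mod 180): shift (tool, mm), turn about z"""
    s=s or r.sense(); R=np.array(s["ee_rot"]); t=np.array(s["tcp_pos"])
    g=t+R[:,2]*0.164
    d=R.T@(np.array(p)-g)*1000
    cur=np.degrees(np.arctan2(R[1,1],R[0,1])); dy=(yaw_y-cur+90)%180-90
    print("shift",np.round(d,1),"turn z",round(-dy,2),"(other",round(-dy+(180 if dy>0 else -180),1),") j6",np.round(s["joints"][5],1),"g",np.round(g,4))
E
python3 - <<'E'
from h import *
p,d=vision.capture("top"); C=cloud("top",d)
x,y,z=C[...,0],C[...,1],C[...,2]
m=(d>0)&(z>.075)&(z<.106)&(x>.45)&(x<.72)&(y>-.17)&(y<.4)
n,l,st,_=cv2.connectedComponentsWithStats(m.astype(np.uint8)); k=1+np.argmax(st[1:,4])
Q=C[l==k]; print("unit",rect(Q,1))
c,a,_=rect(Q,1)
# robust yaw from rails (z>0.097)
for t in ["block_a","tray"]:
    for o in vision.cut_out("top",t):
        R=o["region"]&(d>0); q=C[R]; q2=q[abs(q[:,2]-.022)<.006]
        if t=="tray": q2=q
        bar=q[(q[:,2]>.04)]
        print(t,round(o["conf"],2),np.round(o["uv"]),rect(q2,0),np.median(p[R],0), "bar",np.round(bar.mean(0),3) if len(bar) else 0,len(bar))
for o in vision.cut_out("top","unit")[:1]: pass
save("top","c",p,(125,135,290,215),4.8)
E
```

```text
unit (array([0.59596606, 0.12485564]), 86.60025024414062, (444.6, 181.0))
block_a 0.94 [360. 223.] (array([ 0.42835501, -0.38184457]), 12.343914031982422, (83.4, 60.6)) [227. 162. 105.] bar [ 0.428 -0.381  0.049] 79
block_a 0.92 [318. 239.] (array([ 0.38216867, -0.25229749]), 9.413627624511719, (84.3, 58.9)) [244. 232. 161.] bar [ 0.382 -0.253  0.049] 80
block_a 0.86 [331. 172.] (array([ 0.5885777 , -0.30900598]), -11.781173706054688, (84.6, 59.8)) [243. 227. 155.] bar [ 0.588 -0.309  0.048] 77
block_a 0.78 [422. 237.] (array([ 0.37339911, -0.58696991]), 42.570804595947266, (85.1, 61.0)) [167.  89. 187.] bar [ 0.374 -0.586  0.048] 88
block_a 0.7 [298. 185.] (array([ 0.55915228, -0.18923102]), 3.4683425426483154, (84.2, 61.0)) [188. 109. 207.] bar [ 0.559 -0.188  0.048] 80
tray 0.8 [146. 247.] (array([0.35614325, 0.30258652]), -85.76263904571533, (181.3, 143.3)) [ 65. 117. 209.] bar 0 0
```

View pics/c.png

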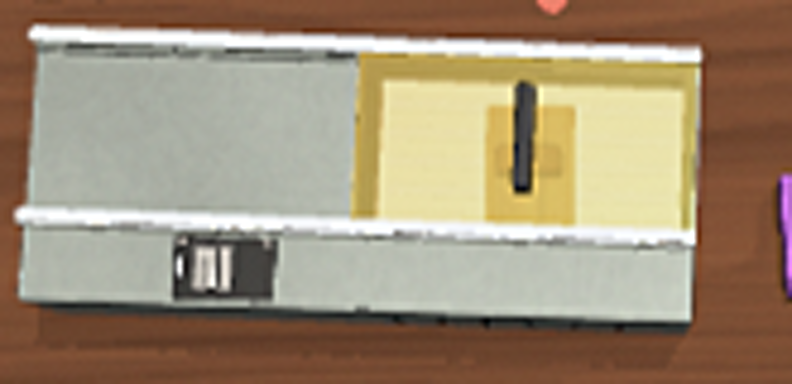

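```bash
cat >> h.py <<'E'
UY=86.6; _c=np.array([.59597,.12486])
def setu(c,uy):
    global UO,UR
    a=np.radians(uy-90); UR=np.array([[np.cos(a),-np.sin(a)],[np.sin(a),np.cos(a)]]); UO=c-UR@np.array([-.023,.1135])
setu(_c,UY)
def u2w(x,y,z): return np.append(UR@np.array([x,y])/1000+UO,z/1000)
def w2u(p): return np.append(UR.T@(np.array(p)[:2]-UO),p[2])*1000
E
python3 - <<'E'
from h import *
print(UO)
p,d=vision.capture("top"); C=cloud("top",d)
for uv in [(165,191),(168,191),(170,191),(172,191)]:
    q=world("top",uv,d[uv[1],uv[0]]); print(uv,np.round(w2u(q),1),p[uv[1],uv[0]])
for o in vision.cut_out("top","cover_pull")[:1]:
    q=C[o["region"]]; q=q[q[:,2]>.105]; print(len(q),w2u(q.mean(0)))
# dark bar pixels
m=(p.max(2)<80)&(C[...,2]>.1)&(C[...,2]<.125)&(abs(C[...,0]-.61)<.1)&(abs(C[...,1])<.1)
print("pull",m.sum(),w2u(np.median(C[m],0)))
m=(C[...,2]>.091)&(C[...,2]<.1)&(abs(C[...,0]-.53)<.06)&(abs(C[...,1]-.21)<.06)
U=np.array([w2u(q) for q in C[m]]); U=U[U[:,0]<-66]; print("ridge",len(U),U.mean(0) if len(U) else 0, U.min(0),U.max(0))
go(u2w(-86,0,250),UY); go(u2w(-86,170,250),UY)
E
```

```text
[0.61219824 0.01019573]
(165, 191) [-89.2 219.3  84.7] [148 144 137]
(168, 191) [-90.6 206.5  99.4] [203 198 189]
(170, 191) [-89.1 202.7  88.3] [56 54 50]
(172, 191) [-89.  196.2  89.7] [212 205 195]
91 [-12.96576935   1.08220183 181.3185782 ]
pull 79 [ -1.67110571   4.31243115 114.64841949]
ridge 56 [-89.7106694  199.96051317  93.0211132 ] [-110.12037069  140.30208536   91.01588669] [-68.35205587 246.19935361  99.40660558]
shift [-488.2  427.8   -9.2] turn z 27.05 (other -152.9 ) j6 -14.8 g [ 0.2508 -0.5725  0.2408]
shift [-565.6  579.2   -9.2] turn z 27.05 (other -152.9 ) j6 -14.8 g [ 0.2508 -0.5725  0.2408]
```

```bash
A='[1,-200,210,0,0,0,0]'; python3 -m creep '[[1,-200,210,0,0,0,0],[1,-200,210,0,0,0,0],[1,-200,210,0,0,0,0],[1,-200,210,0,0,0,0],[1,-200,210,0,0,0,0],[1,-200,210,0,0,0,0],[1,-200,210,0,0,0,0],[1,-200,210,0,0,0,0]]'
python3 -m creep '[[1,-200,210,0,0,0,0],[1,-200,210,0,0,0,0],[1,-200,210,0,0,0,0],[1,-200,210,0,0,0,0],[1,-200,210,0,0,0,0],[1,-200,210,0,0,0,0],[1,-200,210,0,0,0,0],[1,-200,210,0,0,0,0]]'
python3 -m creep '[[0,-179,186,-9,0,0,27],[0,-179,186,-9,0,0,27],[0,-179,186,-9,0,0,27],[0,-179,186,-9,0,0,27],[0,-179,186,-9,0,0,27],[0,-179,186,-9,0,0,27],[0,-179,186,-9,0,0,27],[0,-179,186,-9,0,0,27]]'
cat > wl.py <<'E'
from h import *
import sys
s=r.sense(); p,d=vision.capture("wrist"); C=cloud("wrist",d,s); np.savez("w.npz",p=p,d=d,C=C)
save("w",sys.argv[1],p,None,1.5)
print(s["tcp_pos"],s["gripper_width"],s["joints"][5],vision.camera_model("wrist"))
for t in sys.argv[2:]:
    for o in vision.cut_out("wrist",t):
        q=C[o["region"]&(d>0)]
        print(t,round(o["conf"],2),np.round(o["uv"]),len(q),"W",np.round(np.median(q,0),4),"U",np.round(w2u(np.median(q,0)),1))
E
python3 wl.py d switch_ridge
```

```text
time_s: 1.67
tcp_pos: [0.3509, -0.2952, 0.4053]
ee_rot: [[-0.913, -0.408, 0.002], [-0.408, 0.913, 0.001], [-0.002, -0.0, -1.0]]
wrist_force: [-1.2, -0.9, -0.2]
gripper_width: 0.996
gripper_force: 0.0
time_s: 2.33
tcp_pos: [0.4508, -0.0226, 0.4052]
ee_rot: [[-0.913, -0.407, 0.003], [-0.407, 0.913, 0.001], [-0.003, -0.0, -1.0]]
wrist_force: [-0.9, -0.8, 0.4]
gripper_width: 1.0
gripper_force: 0.0
time_s: 3.0
tcp_pos: [0.5392, 0.2177, 0.4129]
ee_rot: [[-0.998, 0.055, -0.0], [0.055, 0.998, -0.0], [0.0, -0.0, -1.0]]
wrist_force: [0.0, -1.1, -0.3]
gripper_width: 0.53
gripper_force: 0.0
[0.5391762  0.21770771 0.4128737 ] 0.5304363148997555 -131.12276092295212 {'vertical_fov': 65.70646984690485, 'cx': 261.6962618917142, 'cy': 190.07090216713007, 'mount': array([[-4.21980174e-04, -9.52637451e-01, -3.04108056e-01,
         8.41345479e-02],
       [ 9.99999834e-01, -5.20934991e-04,  2.44262118e-04,
        -1.76668261e-03],
       [-3.91113769e-04, -3.04107902e-01,  9.52637513e-01,
         1.94789645e-02],
       [ 0.00000000e+00,  0.00000000e+00,  0.00000000e+00,
         1.00000000e+00]])}
switch_ridge 0.81 [264. 177.] 605 W [0.5387 0.2203 0.0912] U [-85.9 205.4  91.2]
switch_ridge 0.49 [111. 224.] 5049 W [0.5853 0.0274 0.0946] U [-27.9  15.6  94.6]
```

View pics/d.png

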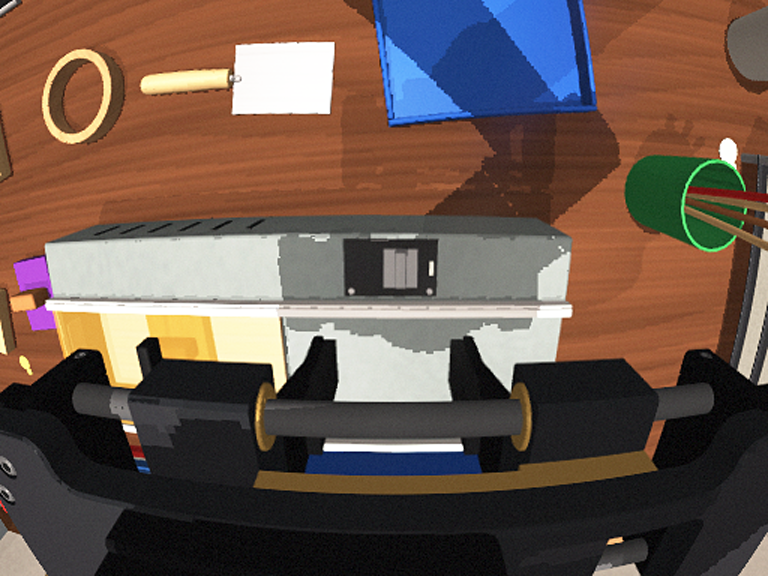

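The view shows the switch plate at (391,267) with its grey slider at (400,268), close to the white "on" bar at (431,268), so the lamp is on. I check the ridge's height profile before gripping.

Run:
```python
from h import *
w=np.load("w.npz"); p,C=w["p"],w["C"]
for v in (172,178,184):
    print(v,[(u,*np.round(w2u(C[v,u])).astype(int).tolist(),int(p[v,u].mean())) for u in range(250,292,2)])
m=np.zeros((384,512),bool); m[155:200,225:295]=1; q=C[m&(C[...,2]>.0935)]; U=np.array([w2u(a) for a in q]); U=U[U[:,0]<-66]; print(len(U),U.mean(0),U.min(0),U.max(0))
# rail edges: yaw check of front rail top z~.1
m=(abs(C[...,2]-.1)<.003)&(C[...,1]>-.1)&(C[...,1]<.35); U=np.array([w2u(a) for a in C[m]]); U=U[abs(U[:,0]+59)<8]; print(len(U),np.polyfit(U[:,1],U[:,0],1))
go(u2w(-85,205,110),UY)
```

```text
172 [(250, -92, 189, 90, 44), (252, -92, 191, 89, 41), (254, -92, 193, 89, 31), (256, -93, 195, 91, 147), (258, -93, 197, 92, 154), (260, -93, 199, 91, 153), (262, -93, 201, 91, 154), (264, -94, 203, 98, 149), (266, -94, 205, 97, 151), (268, -94, 208, 97, 147), (270, -94, 210, 97, 117), (272, -93, 212, 91, 149), (274, -93, 214, 90, 149), (276, -93, 216, 91, 150), (278, -93, 218, 91, 80), (280, -92, 220, 89, 42), (282, -93, 222, 90, 39), (284, -93, 225, 91, 44), (286, -92, 227, 90, 39), (288, -92, 229, 89, 35), (290, -93, 231, 90, 39)]
178 [(250, -86, 189, 90, 44), (252, -86, 191, 89, 37), (254, -86, 193, 90, 34), (256, -86, 195, 90, 147), (258, -86, 197, 91, 152), (260, -86, 199, 91, 151), (262, -86, 201, 92, 153), (264, -88, 203, 96, 155), (266, -88, 206, 97, 150), (268, -88, 208, 99, 146), (270, -88, 210, 97, 115), (272, -86, 212, 91, 151), (274, -86, 214, 91, 148), (276, -86, 216, 90, 148), (278, -86, 218, 91, 85), (280, -86, 220, 90, 40), (282, -86, 223, 90, 43), (284, -86, 225, 90, 40), (286, -86, 227, 92, 193), (288, -86, 229, 90, 242), (290, -86, 231, 90, 33)]
184 [(250, -79, 189, 90, 42), (252, -169, 201, 393, 40), (254, -79, 193, 89, 36), (256, -79, 195, 91, 147), (258, -79, 197, 90, 151), (260, -80, 199, 92, 153), (262, -80, 201, 92, 149), (264, -81, 203, 96, 145), (266, -81, 206, 96, 147), (268, -81, 208, 97, 144), (270, -81, 210, 97, 106), (272, -80, 212, 91, 148), (274, -79, 214, 91, 149), (276, -79, 216, 90, 154), (278, -79, 218, 90, 65), (280, -79, 221, 90, 42), (282, -79, 223, 89, 42), (284, -80, 225, 91, 45), (286, -79, 227, 90, 33), (288, -79, 229, 88, 37), (290, -79, 231, 90, 38)]
213 [-91.94258784 205.63292169 119.39337313] [-169.32794552  200.72261212   93.83324926] [-72.18807466 209.83227746 393.39732776]
2807 [-3.57026668e-04 -5.64566152e+01]
shift [ -1.6   5.6 139.2] turn z 0.07 (other -179.9 ) j6 -131.1 g [0.5378 0.2145 0.2492]
```

```bash
python3 -m creep '[[-0.55,1,7,60,0,0,0],[-0.55,1,7,110,0,0,0],[-0.55,1,7,130,0,0,0],[-0.55,1,7,137,0,0,0],[-0.55,1,7,138,0,0,0],[-0.55,1,7,138,0,0,0]]'
python3 -m creep '[[-0.55,0,-5,0,0,0,0],[-0.55,0,-10,0,0,0,0],[-0.55,0,-15,0,0,0,0],[-0.55,0,-20,0,0,0,0],[-0.55,0,-22,0,0,0,0],[-0.55,0,-22,0,0,0,0]]'
python3 -m creep '[[-0.55,0,10,0,0,0,0],[-0.55,0,10,-20,0,0,0],[-0.4,0,10,-60,0,0,0],[0,0,10,-100,0,0,0],[0,0,10,-138,0,0,0],[0,0,10,-138,0,0,0]]'
python3 - <<'E'
from h import *
s=r.sense(); p,d=vision.capture("wrist"); C=cloud("wrist",d,s)
m=np.zeros((384,512),bool); m[150:205,215:300]=1; m&=(C[...,2]>.0945)&(C[...,2]<.1); U=np.array([w2u(a) for a in C[m]]); U=U[(U[:,0]<-70)]; print(len(U),np.median(U,0))
save("w","e",p,(180,120,340,220),3); go(u2w(0,5,116),UY)
E
```

```text
time_s: 3.6
tcp_pos: [0.5372, 0.2203, 0.2756]
ee_rot: [[-0.998, 0.06, -0.001], [0.06, 0.998, -0.001], [0.001, -0.001, -1.0]]
wrist_force: [-0.2, -0.9, 1.9]
gripper_width: 0.236
gripper_force: 0.0
time_s: 4.1
tcp_pos: [0.5361, 0.2013, 0.277]
ee_rot: [[-0.998, 0.059, 0.004], [0.059, 0.998, 0.007], [-0.004, 0.007, -1.0]]
wrist_force: [-2.7, 10.9, -0.2]
gripper_width: 0.223
gripper_force: 4.9
time_s: 4.6
tcp_pos: [0.538, 0.2098, 0.4236]
ee_rot: [[-0.998, 0.057, 0.016], [0.057, 0.998, 0.006], [-0.015, 0.007, -1.0]]
wrist_force: [2.0, 1.0, 1.0]
gripper_width: 0.439
gripper_force: 0.0
189 [-85.89747916 191.5598301   97.10464574]
shift [ -83.7 -191.3  139.2] turn z 0.06 (other -179.9 ) j6 -130.8 g [0.5387 0.2104 0.2555]
```

View pics/e.png

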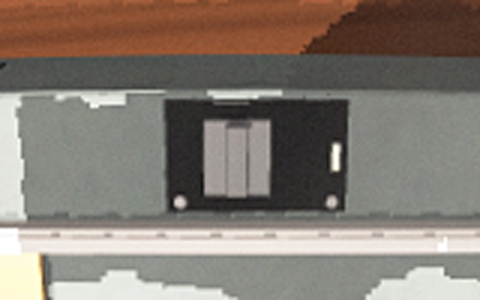

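The slider at (237,158) now sits away from the white bar at (335,157), with the ridge at y=191.6, 14 mm right of before: the lamp is off. Now the cover.

```bash
python3 -m creep '[[0,-40,-40,0,0,0,0],[0,-60,-80,0,0,0,0],[0,-84,-120,20,0,0,0],[0,-84,-160,40,0,0,0],[0,-84,-191,60,0,0,0],[0,-84,-191,100,0,0,0],[0,-84,-191,130,0,0,0],[0,-84,-191,138,0,0,0]]'
python3 -m creep '[[0,0,0,0,0,0,0],[-0.4,0,0,0,0,0,0],[-1,0,0,0,0,0,0],[-1,0,0,0,0,0,0],[-1,0,0,0,0,0,0],[-1,0,0,0,0,0,0]]'
python3 -c "
from h import *
g=r.sense(); print(w2u(np.array(g['tcp_pos'])-[0,0,.164]))"
```

```text
time_s: 5.32
tcp_pos: [0.6096, 0.0116, 0.2763]
ee_rot: [[-0.998, 0.058, -0.003], [0.058, 0.998, -0.005], [0.002, -0.005, -1.0]]
wrist_force: [-13.3, -0.3, 45.8]
gripper_width: 0.499
gripper_force: 23.1
time_s: 5.82
tcp_pos: [0.6096, 0.0144, 0.2767]
ee_rot: [[-0.998, 0.058, 0.001], [0.058, 0.998, -0.001], [-0.001, -0.001, -1.0]]
wrist_force: [0.3, -0.2, 5.6]
gripper_width: 0.202
gripper_force: 2.6
[ -2.80552349   4.00651238 112.68177418]
```

```bash
python3 -m creep '[[-1,0,0,-3,0,0,0],[-1,0,0,-3,0,0,0],[-1,0,0,-3,0,0,0],[-1,0,0,-3,0,0,0]]'
python3 -m creep '[[-1,0,20,0,0,0,0],[-1,0,45,0,0,0,0],[-1,0,75,0,0,0,0],[-1,0,105,0,0,0,0],[-1,0,135,0,0,0,0],[-1,0,160,0,0,0,0],[-1,0,180,0,0,0,0],[-1,0,190,0,0,0,0]]'
python3 -m creep '[[-1,0,10,0,0,0,0],[-1,0,18,0,0,0,0],[-1,0,24,0,0,0,0],[-1,0,28,0,0,0,0],[-1,0,29,0,0,0,0],[-1,0,29,0,0,0,0]]'
python3 -c "
from h import *
g=r.sense(); print(w2u(np.array(g['tcp_pos'])-[0,0,.164]))"
```

```text
time_s: 6.15
tcp_pos: [0.6095, 0.0158, 0.2773]
ee_rot: [[-0.998, 0.058, 0.0], [0.058, 0.998, 0.002], [-0.0, 0.002, -1.0]]
wrist_force: [2.1, 6.7, -2.8]
gripper_width: 0.137
gripper_force: 30.0
time_s: 6.82
tcp_pos: [0.6207, 0.2054, 0.2773]
ee_rot: [[-0.998, 0.057, -0.001], [0.057, 0.998, -0.002], [0.001, -0.002, -1.0]]
wrist_force: [3.9, -3.2, -4.5]
gripper_width: 0.13
gripper_force: 30.0
time_s: 7.32
tcp_pos: [0.6223, 0.2326, 0.2773]
ee_rot: [[-0.998, 0.059, -0.001], [0.059, 0.998, -0.0], [0.001, -0.0, -1.0]]
wrist_force: [4.4, -0.0, -8.1]
gripper_width: 0.137
gripper_force: 30.0
[ -3.06607855 222.58453286 113.32206885]
```

```bash
python3 -m creep '[[-0.8,0,0,0,0,0,0],[-0.4,0,0,0,0,0,0],[0,0,0,0,0,0,0],[0,0,0,-20,0,0,0],[0,0,0,-60,0,0,0],[0,0,0,-100,0,0,0],[0,0,0,-120,0,0,0],[0,0,0,-140,0,0,0]]'
python3 -m creep '[[0,0,-40,0,0,0,-7],[0,0,-80,0,0,0,-14],[0,0,-120,0,0,0,-21],[0,0,-160,0,0,0,-28],[0,0,-200,0,0,0,-35],[0,0,-217,0,0,0,-42],[0,0,-217,0,0,0,-49],[0,0,-217,0,0,0,-50]]'
python3 -m creep '[[0,0,0,0,0,0,-7],[0,0,0,0,0,0,-14],[0,0,0,0,0,0,-21],[0,0,0,0,0,0,-28],[0,0,0,0,0,0,-35],[0,0,0,0,0,0,-40],[0,0,0,0,0,0,-40],[0,0,0,0,0,0,-40]]'
python3 wl.py f block_done
python3 - <<'E'
from h import *
w=np.load("w.npz"); p,C=w["p"],w["C"]
for o in vision.cut_out("wrist","block_done")[:2]:
    q=C[o["region"]]; t=q[abs(q[:,2]-.052)<.006]; b=q[abs(q[:,2]-.08)<.006]
    print(o["uv"],rect(t,0),rect(b,0) if len(b)>5 else 0,w2u(b.mean(0))); c=b.mean(0)
    go([c[0],c[1],.07],176.6)
p,d=vision.capture("top"); C=cloud("top",d)
m=(p.max(2)<80)&(C[...,2]>.1)&(C[...,2]<.125)&(abs(C[...,0]-.61)<.1)&(C[...,1]>-.1)&(C[...,1]<.33)
print("pull",m.sum(),w2u(np.median(C[m],0)))
E
```

```text
time_s: 7.98
tcp_pos: [0.6216, 0.2326, 0.4225]
ee_rot: [[-0.998, 0.058, 0.002], [0.058, 0.998, 0.002], [-0.002, 0.002, -1.0]]
wrist_force: [0.1, -0.1, -0.2]
gripper_width: 0.482
gripper_force: 0.0
time_s: 8.65
tcp_pos: [0.6087, 0.0147, 0.4196]
ee_rot: [[-0.686, -0.727, -0.0], [-0.727, 0.686, 0.0], [-0.0, 0.0, -1.0]]
wrist_force: [0.2, 0.5, -0.1]
gripper_width: 0.499
gripper_force: 0.0
time_s: 9.32
tcp_pos: [0.6093, 0.017, 0.419]
ee_rot: [[-0.061, -0.998, -0.0], [-0.998, 0.061, 0.0], [-0.0, 0.0, -1.0]]
wrist_force: [-0.3, 0.2, 0.4]
gripper_width: 0.499
gripper_force: 0.0
[0.60927053 0.01698226 0.41897702] 0.4994961432388654 -20.309691078908507 {'vertical_fov': 65.70646984690485, 'cx': 261.6962618917142, 'cy': 190.07090216713007, 'mount': array([[-4.21775645e-04, -9.52786318e-01, -3.03641325e-01,
         8.56150522e-02],
       [ 9.99999522e-01, -1.33865885e-04, -9.69004662e-04,
         2.78747709e-04],
       [ 8.82607169e-04, -3.03641589e-01,  9.52785919e-01,
         1.94768628e-02],
       [ 0.00000000e+00,  0.00000000e+00,  0.00000000e+00,
         1.00000000e+00]])}
block_done 0.61 [264. 164.] 3561 W [0.6086 0.0106 0.0528] U [-3.7  0.2 52.8]
[263.9, 163.6] (array([0.60973547, 0.01409427]), -1.7160415649414062, (84.5, 60.7)) (array([0.60978412, 0.01426577]), 86.70885467529297, (44.6, 17.9)) [-2.77931797  2.92436776 80.25899177]
shift [  3.4  -0.4 184.8] turn z -0.05 (other 180.0 ) j6 -20.2 g [0.6094 0.0167 0.2548]
pull 0 [nan nan nan]
  return _methods._mean(a, axis=axis, dtype=dtype,
  ret = um.true_divide(
```

View pics/f.png

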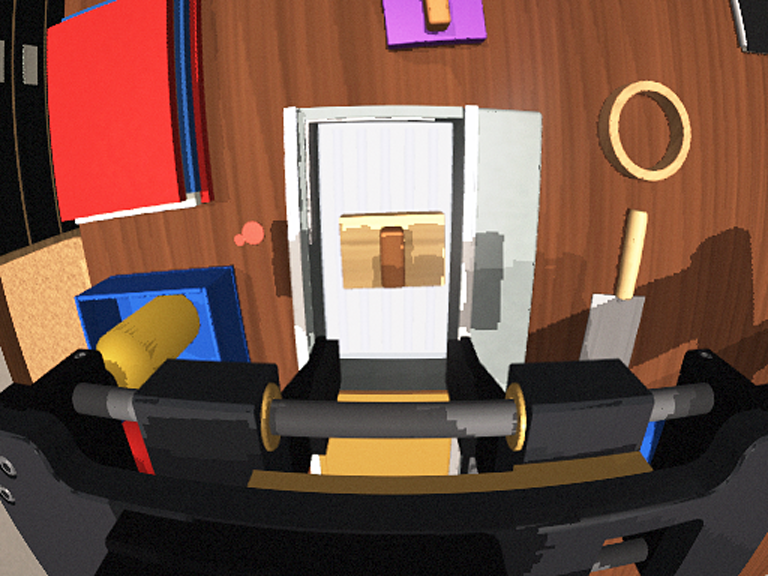

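The block, bar at (392,252), lies alone on the glass floor with the cover clear of the well. I grasp it next.

```bash
python3 -m creep '[[0,1,0,40,0,0,0],[0,3,0,80,0,0,0],[0,3,0,115,0,0,0],[0,3,0,145,0,0,0],[0,3,0,165,0,0,0],[0,3,0,175,0,0,0],[0,3,0,176,0,0,0],[0,3,0,176,0,0,0]]'
python3 -m creep '[[-1,0,0,0,0,0,0],[-1,0,0,0,0,0,0],[-1,0,0,0,0,0,0],[-1,0,0,0,0,0,0],[-1,0,0,0,0,0,0],[-1,0,0,0,0,0,0],[-1,0,0,0,0,0,0]]'
python3 -m creep '[[-1,0,0,-15,0,0,0],[-1,0,0,-40,0,0,0],[-1,0,0,-80,0,0,0],[-1,0,0,-120,0,0,0],[-1,0,0,-140,0,0,0],[-1,0,0,-140,0,0,0]]'
python3 - <<'E'
from h import *
w=np.load("w.npz"); C=w["C"]; P=C.reshape(-1,3); U=np.c_[(P[:,:2]-UO)@UR,P[:,2]]*1000
if U.max()>1e5: U/=1000
a=U[(abs(U[:,2]-88)<3)&(abs(U[:,0])<75)&(U[:,1]>-115)&(U[:,1]<60)]
f=U[(abs(U[:,2]-30)<3)&(abs(U[:,0])<75)&(U[:,1]>-115)&(U[:,1]<90)]
print("floor",np.percentile(f,[1,99],axis=0)); 
rl=U[(abs(U[:,2]-100)<3)&(abs(U[:,0])<75)&(abs(U[:,1])<90)]
for lo,hi in((-75,-45),(45,75)): 
    k=rl[(rl[:,0]>lo)&(rl[:,0]<hi)]; print("rail",len(k),np.percentile(k[:,0],[2,50,98]),np.polyfit(k[:,1],k[:,0],1))
k=a[(abs(a[:,0])<50)&(a[:,1]<-90)]; print("end wall",np.percentile(k[:,1],[2,98]))
go([.3561,.3026,.165],94.2); go([.3561,.3026,.165],4.2)
E
```

```text
time_s: 10.18
tcp_pos: [0.6098, 0.0135, 0.2431]
ee_rot: [[-0.058, -0.998, 0.0], [-0.998, 0.058, -0.0], [0.0, -0.0, -1.0]]
wrist_force: [0.2, -0.7, 0.6]
gripper_width: 0.501
gripper_force: 0.0
time_s: 10.77
tcp_pos: [0.6095, 0.0134, 0.2435]
ee_rot: [[-0.058, -0.998, 0.001], [-0.998, 0.058, -0.0], [-0.0, -0.001, -1.0]]
wrist_force: [-1.6, 0.2, 4.1]
gripper_width: 0.204
gripper_force: 29.8
time_s: 11.27
tcp_pos: [0.6103, 0.0134, 0.3889]
ee_rot: [[-0.058, -0.998, 0.012], [-0.998, 0.058, 0.002], [-0.002, -0.011, -1.0]]
wrist_force: [0.2, 0.3, -0.2]
gripper_width: 0.207
gripper_force: 29.8
floor [[-51.7787157  -99.54546964  28.79929597]
 [ 57.25626731  88.4158504   32.42692098]]
rail 1076 [-60.31902795 -55.72737488 -51.82498423] [-3.22487069e-03 -5.58747748e+01]
rail 1187 [61.26391316 65.27081302 69.89485264] [2.32275202e-03 6.53777369e+01]
end wall [-108.27921657  -99.3864745 ]
shift [-273.5  273.    57.4] turn z 82.49 (other -97.5 ) j6 -19.8 g [0.6122 0.0137 0.2249]
shift [-273.5  273.    57.4] turn z -7.51 (other 172.5 ) j6 -19.8 g [0.6122 0.0137 0.2249]
```

```bash
python3 -m creep '[[-1,-10,10,0,0,0,0],[-1,-35,35,0,0,0,0],[-1,-60,60,0,0,0,0],[-1,-87,87,0,0,0,0],[-1,-114,114,0,0,0,0],[-1,-141,141,0,0,0,0],[-1,-168,168,0,0,0,0],[-1,-195,195,0,0,0,0]]'
python3 -m creep '[[-1,-25,25,0,0,0,-2],[-1,-50,50,0,0,0,-4],[-1,-70,70,0,0,0,-6],[-1,-78,78,0,0,0,-7.5],[-1,-78,78,30,0,0,-7.5],[-1,-78,78,60,0,0,-7.5],[-1,-78,78,90,0,0,-7.5],[-1,-78,78,90,0,0,-7.5]]'
python3 wl.py g tray; python3 -c "
from h import *
go([.356,.303,.0565],4.2)"
```

```text
time_s: 11.93
tcp_pos: [0.4237, 0.2201, 0.3807]
ee_rot: [[-0.059, -0.998, -0.003], [-0.998, 0.059, -0.002], [0.002, 0.003, -1.0]]
wrist_force: [0.9, 0.0, -1.4]
gripper_width: 0.202
gripper_force: 29.7
time_s: 12.6
tcp_pos: [0.3508, 0.2992, 0.2865]
ee_rot: [[0.071, -0.997, -0.009], [-0.997, -0.07, -0.012], [0.012, 0.01, -1.0]]
wrist_force: [-0.9, -1.0, -1.5]
gripper_width: 0.208
gripper_force: 29.8
[0.35083466 0.29918064 0.28648581] 0.20783488692099272 -56.53752717571608 {'vertical_fov': 65.70646984690485, 'cx': 261.6962618917142, 'cy': 190.07090216713007, 'mount': array([[-4.27916114e-04, -9.52822131e-01, -3.03528918e-01,
         8.55671698e-02],
       [ 9.99999482e-01, -1.27413020e-04, -1.00983442e-03,
         5.13930213e-04],
       [ 9.23519044e-04, -3.03529193e-01,  9.52821692e-01,
         1.94944894e-02],
       [ 0.00000000e+00,  0.00000000e+00,  0.00000000e+00,
         1.00000000e+00]])}
tray 0.73 [238. 146.] 15535 W [0.3717 0.2538 0.0058] U [-254.5  228.9    5.8]
shift [-2.2 -3.9 71.2] turn z -0.04 (other 180.0 ) j6 -56.5 g [0.3524 0.3008 0.1278]
```

View pics/g.png

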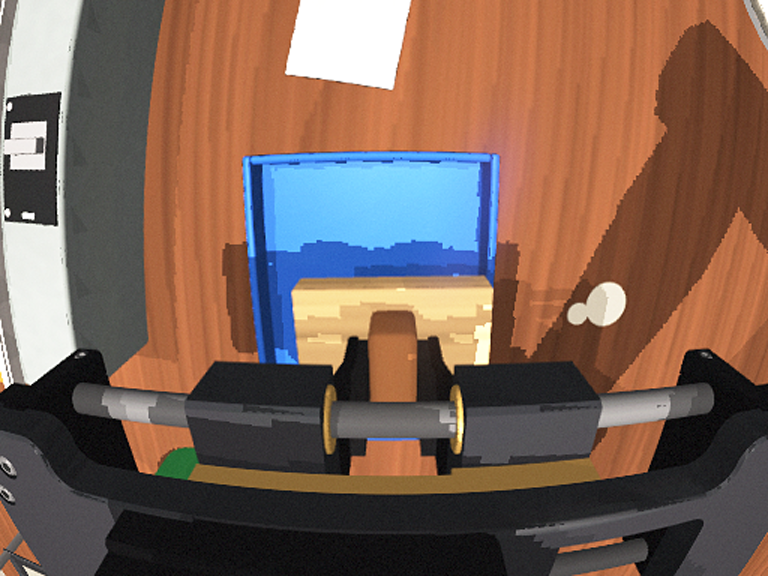

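The tray's rim spans columns 248–497 and the held block hangs level at (393,320), about 1 cm right of centre. I shift by 5 mm and set it down.

```bash
python3 -m creep '[[-1,-1,-8,15,0,0,0],[-1,-1,-9,35,0,0,0],[-1,-1,-9,52,0,0,0],[-1,-1,-9,62,0,0,0],[-1,-1,-9,68,0,0,0],[-1,-1,-9,71,0,0,0],[-1,-1,-9,71,0,0,0],[-1,-1,-9,71,0,0,0]]'
python3 -m creep '[[-0.7,0,0,0,0,0,0],[-0.3,0,0,0,0,0,0],[0,0,0,0,0,0,0],[0,0,0,0,0,0,0],[0,0,0,-20,0,0,0],[0,0,0,-50,0,0,0],[0,0,0,-90,0,0,0],[0,0,0,-130,0,0,0]]'
python3 - <<'E'
from h import *
p,d=vision.capture("top"); C=cloud("top",d)
for o in vision.cut_out("top","block_a"):
    R=o["region"]&(d>0); q=C[R]; zb=np.median(q[:,2]); q2=q[abs(q[:,2]-zb)<.006]; bar=q[(q[:,2]>zb+.018)]
    print(round(o["conf"],2),np.round(o["uv"]),round(zb,3),rect(q2,0),np.median(p[R],0), "bar",np.round(bar.mean(0),3) if len(bar) else 0,len(bar))
s=r.sense(); p,d=vision.capture("wrist"); C=cloud("wrist",d,s)
for o in vision.cut_out("wrist","block_done"):
    q=C[o["region"]]; print("done",np.round(np.median(q,0),3))
go([.382,-.2525,.25],9.4)
m=(abs(C[...,2]-.03)<.003)&(C[...,0]>.25)&(C[...,0]<.46)&(C[...,1]>.19)&(C[...,1]<.42); print("tray rim",rect(C[m],0))
E
```

```text
time_s: 13.37
tcp_pos: [0.362, 0.304, 0.2228]
ee_rot: [[0.073, -0.997, 0.001], [-0.997, -0.073, 0.002], [-0.002, -0.001, -1.0]]
wrist_force: [0.4, 0.2, -0.7]
gripper_width: 0.202
gripper_force: 29.8
time_s: 14.03
tcp_pos: [0.3614, 0.3032, 0.353]
ee_rot: [[0.073, -0.997, -0.001], [-0.997, -0.073, -0.002], [0.002, 0.001, -1.0]]
wrist_force: [1.9, 1.0, 0.4]
gripper_width: 0.495
gripper_force: 0.0
0.85 [298. 185.] 0.021 (array([ 0.55948126, -0.18880997]), 2.5781357288360596, (84.8, 60.2)) [220. 129. 233.] bar [ 0.559 -0.187  0.048] 76
0.84 [333. 174.] 0.022 (array([ 0.58851385, -0.30754599]), -11.62493896484375, (83.0, 57.6)) [253. 248. 183.] bar [ 0.588 -0.308  0.048] 80
0.76 [356. 221.] 0.021 (array([ 0.42825406, -0.38151868]), 11.924102783203125, (84.0, 60.7)) [253. 248. 184.] bar [ 0.428 -0.38   0.049] 78
0.74 [319. 238.] 0.022 (array([ 0.38176306, -0.25289804]), 10.654647827148438, (82.7, 59.6)) [253. 249. 187.] bar [ 0.382 -0.253  0.049] 77
0.69 [421. 237.] 0.021 (array([ 0.37340283, -0.58799548]), 39.94240951538086, (85.7, 61.2)) [193. 104. 216.] bar [ 0.373 -0.587  0.048] 90
0.19 [202. 171.] 0.088 (array([0.59618195, 0.1246985 ]), 86.6998291015625, (444.0, 181.5)) [222. 212. 199.] bar [0.626 0.23  0.114] 101
done [0.362 0.3   0.028]
shift [556.3  19.9 -62.8] turn z -5.26 (other 174.7 ) j6 -55.6 g [0.3618 0.304  0.1891]
tray rim (array([0.36025391, 0.30296729]), -85.92285919189453, (180.8, 140.9))
```

```bash
python3 -m creep '[[0,20,-10,-20,0,0,0],[0,55,-30,-40,0,0,0],[0,92,-50,-50,0,0,0],[0,130,-65,-50,0,0,0],[0,170,-80,-50,0,0,0],[0,210,-90,-50,0,0,0],[0,250,-90,-50,0,0,0],[0,280,-90,-50,0,0,0]]'
python3 -m creep '[[0,35,15,0,0,0,-3],[0,70,30,0,0,0,-5],[0,105,45,0,0,0,-5],[0,140,60,0,0,0,-5],[0,175,75,0,0,0,-5],[0,210,90,0,0,0,-5],[0,240,102,0,0,0,-5],[0,250,105,0,0,0,-5]]'
cat > bl.py <<'E'
from h import *
import sys
s=r.sense(); p,d=vision.capture("wrist"); C=cloud("wrist",d,s); save("w",sys.argv[1],p,None,1.2)
for o in vision.cut_out("wrist","block_a"):
    R=o["region"]&(d>0); q=C[R]; t=q[abs(q[:,2]-.022)<.007]; b=q[abs(q[:,2]-.05)<.006]
    if len(b)<10 or len(t)<10: continue
    c,a,sz=rect(t,0); cb,ab,sb=rect(b,0)
    print(round(o["conf"],2),np.round(o["uv"]),"top",np.round(c,4),round(a,1),sz,"bar",np.round(cb,4),round(ab,1),sb,np.median(p[R],0))
    go([*cb,.048],a,s)
E
python3 bl.py i
```

```text
time_s: 14.9
tcp_pos: [0.4717, 0.0282, 0.3997]
ee_rot: [[0.071, -0.997, -0.004], [-0.997, -0.071, -0.001], [0.001, 0.004, -1.0]]
wrist_force: [0.5, -0.5, -0.6]
gripper_width: 0.498
gripper_force: 0.0
time_s: 15.57
tcp_pos: [0.3833, -0.2288, 0.3999]
ee_rot: [[0.155, -0.988, -0.004], [-0.988, -0.155, 0.001], [-0.001, 0.004, -1.0]]
wrist_force: [0.7, 0.7, 0.0]
gripper_width: 0.497
gripper_force: 0.0
0.96 [262. 144.] top [ 0.3851 -0.2533] 11.5 (84.6, 60.2) bar [ 0.3853 -0.2533] -78.6 (45.3, 18.0) [245. 210. 137.]
shift [ 25.1   0.3 187.9] turn z -2.52 (other 177.5 ) j6 18.8 g [ 0.3826 -0.2286  0.2359]
0.88 [114.  86.] top [ 0.5911 -0.3097] -11.0 (84.1, 59.6) bar [ 0.5912 -0.3095] 77.1 (44.5, 18.7) [255. 253. 209.]
shift [ 112.6 -194.3  186.9] turn z 19.89 (other -160.1 ) j6 18.8 g [ 0.3826 -0.2286  0.2359]
0.87 [127. 177.] top [ 0.5623 -0.1896] 2.9 (85.2, 60.7) bar [ 0.562  -0.1902] -88.3 (42.8, 18.9) [216.  98. 238.]
shift [  -9.8 -184.   187.2] turn z 5.99 (other -174.0 ) j6 18.8 g [ 0.3826 -0.2286  0.2359]
0.67 [242.  42.] top [ 0.4311 -0.3821] 11.6 (84.4, 61.0) bar [ 0.4308 -0.3818] -77.9 (43.6, 18.2) [255. 254. 222.]
shift [159.1 -24.7 187.6] turn z -2.69 (other 177.3 ) j6 18.8 g [ 0.3826 -0.2286  0.2359]
```

View pics/i.png

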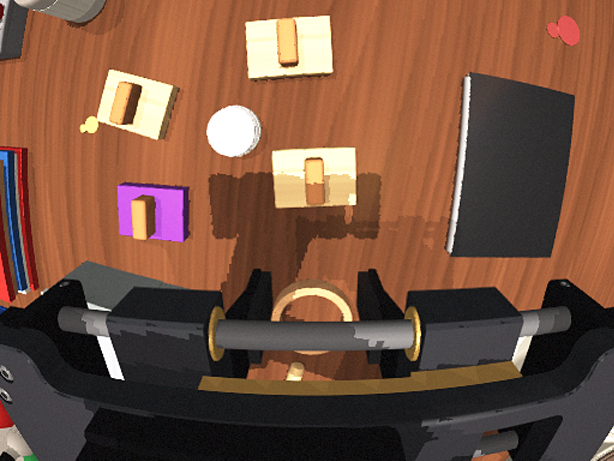

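The enlarged wrist picture confirms the cream blocks at (315,177), (289,45) and (138,103). They carry wooden grips and match the fresh description; the purple one at (153,212) is the look-alike and stays. I pick the nearest, at (315,177).

```bash
python3 -m creep '[[0,10,0,40,0,0,-2.5],[0,25,1,80,0,0,-2.5],[0,25,1,120,0,0,-2.5],[0,25,1,150,0,0,-2.5],[0,25,1,172,0,0,-2.5],[0,25,1,184,0,0,-2.5],[0,25,1,187,0,0,-2.5],[0,25,1,187,0,0,-2.5]]'
python3 -m creep '[[-1,0,0,0,0,0,0],[-1,0,0,0,0,0,0],[-1,0,0,0,0,0,0],[-1,0,0,0,0,0,0],[-1,0,0,0,0,0,0],[-1,0,0,0,0,0,0],[-1,0,0,0,0,0,0]]'
python3 -m creep '[[-1,0,0,-15,0,0,0],[-1,0,0,-50,0,0,0],[-1,0,0,-90,0,0,0],[-1,0,0,-130,0,0,5],[-1,0,0,-150,0,0,10],[-1,0,0,-150,0,0,15],[-1,0,0,-150,0,0,15],[-1,0,0,-150,0,0,15]]'
python3 -c "
from h import *
go(u2w(5,-62,190),176.6)"
```

```text
time_s: 16.33
tcp_pos: [0.3879, -0.2503, 0.2133]
ee_rot: [[0.203, -0.979, -0.004], [-0.979, -0.203, 0.001], [-0.002, 0.004, -1.0]]
wrist_force: [0.7, -0.2, 0.5]
gripper_width: 0.5
gripper_force: 0.0
time_s: 16.92
tcp_pos: [0.3878, -0.251, 0.2154]
ee_rot: [[0.202, -0.979, -0.0], [-0.979, -0.202, -0.0], [-0.0, 0.0, -1.0]]
wrist_force: [-3.0, 0.7, 5.9]
gripper_width: 0.202
gripper_force: 30.0
time_s: 17.58
tcp_pos: [0.3876, -0.2508, 0.3643]
ee_rot: [[-0.057, -0.998, -0.0], [-0.998, 0.057, 0.001], [-0.001, 0.0, -1.0]]
wrist_force: [-0.2, -0.3, -1.6]
gripper_width: 0.203
gripper_force: 30.0
shift [-211.2 -214.3   10.4] turn z 0.15 (other -179.8 ) j6 9.4 g [ 0.3875 -0.2507  0.2003]
```

```bash
python3 -m creep '[[-1,-20,-20,0,0,0,0],[-1,-48,-48,0,0,0,0],[-1,-76,-77,0,0,0,0],[-1,-104,-105,0,0,0,0],[-1,-132,-133,0,0,0,0],[-1,-160,-162,0,0,0,0],[-1,-190,-193,0,0,0,0],[-1,-211,-214,0,0,0,0]]'
python3 -m creep '[[-1,0,0,0,0,0,0],[-1,0,0,20,0,0,0],[-1,0,0,40,0,0,0],[-1,0,0,55,0,0,0],[-1,0,0,55,0,0,0]]'
python3 bl.py j; python3 -c "
from h import *
w=r.sense(); print(w2u(np.array(w['tcp_pos'])-[0,0,.164])); go(u2w(5,-62,83),176.6)"
```

```text
time_s: 18.25
tcp_pos: [0.616, -0.0506, 0.3624]
ee_rot: [[-0.055, -0.998, -0.003], [-0.998, 0.055, -0.0], [0.0, 0.003, -1.0]]
wrist_force: [0.7, -1.3, -1.0]
gripper_width: 0.207
gripper_force: 30.0
time_s: 18.67
tcp_pos: [0.6123, -0.0531, 0.3041]
ee_rot: [[-0.058, -0.998, -0.011], [-0.998, 0.058, -0.0], [0.001, 0.011, -1.0]]
wrist_force: [-0.9, 0.4, -1.7]
gripper_width: 0.203
gripper_force: 30.0
0.63 [304.  44.] top [ 0.5624 -0.189 ] 2.7 (84.5, 60.2) bar [ 0.5623 -0.1889] -86.6 (44.0, 18.6) [245. 148. 251.]
shift [138.2  39.2  92.7] turn z -6.06 (other 173.9 ) j6 -13.4 g [ 0.6105 -0.0532  0.1401]
[  5.37131416 -63.13894451 144.39027099]
shift [-1.4 -0.3 61.4] turn z 0.11 (other -179.9 ) j6 -13.4 g [ 0.6133 -0.0533  0.1444]
```

View pics/j.png

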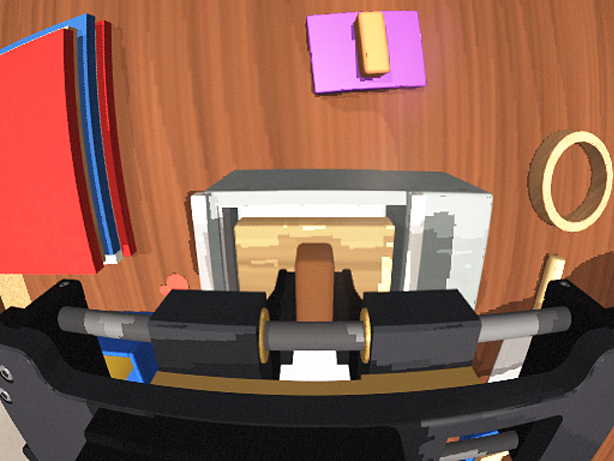

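The held block spans columns 236–397 between the rails (inner edges about 222 and 403), square to the well. I lower it, then push back and right.

```bash
python3 -m creep '[[-1,-1,-1,20,0,0,0],[-1,-1,-1,40,0,0,0],[-1,-1,-1,52,0,0,0],[-1,-1,-1,59,0,0,0],[-1,-1,-1,62,0,0,0],[-1,-1,-1,63,0,0,0],[-1,-1,-1,63,0,0,0]]'
python3 -m creep '[[-1,0,-3,0,0,0,0],[-1,0,-6,0,0,0,0],[-1,0,-9,0,0,0,0],[-1,0,-11,0,0,0,0],[-1,0,-12,0,0,0,0],[-1,0,-12,0,0,0,0],[-1,0,-12,0,0,0,0]]'
python3 -c "
from h import *
w=r.sense(); print(w2u(np.array(w['tcp_pos'])-[0,0,.164]))"
```

```text
time_s: 19.35
tcp_pos: [0.6155, -0.052, 0.2477]
ee_rot: [[-0.058, -0.998, 0.002], [-0.998, 0.058, 0.0], [-0.0, -0.002, -1.0]]
wrist_force: [-0.3, -0.2, -0.8]
gripper_width: 0.204
gripper_force: 30.0
time_s: 19.93
tcp_pos: [0.6256, -0.0527, 0.2464]
ee_rot: [[-0.059, -0.998, -0.006], [-0.998, 0.059, -0.0], [0.001, 0.006, -1.0]]
wrist_force: [-5.9, 1.0, 2.9]
gripper_width: 0.205
gripper_force: 30.0
[ 17.13560858 -61.99323171  82.44139904]
```

```bash
python3 -m creep '[[-1,0,-1,1,0,0,0],[-1,0,-2,2,0,0,0],[-1,0,-2,2,0,0,0],[-1,3,-2,2,0,0,0],[-1,6,-2,2,0,0,0],[-1,9,-2,2,0,0,0],[-1,10,-2,2,0,0,0],[-1,11,-2,2,0,0,0]]'
python3 -m creep '[[-1,1,0,0,0,0,0],[-1,2,0,0,0,0,0],[-1,2,0,0,0,0,0],[-1,2,0,0,0,0,0]]'
python3 -c "
from h import *
w=r.sense(); print(w2u(np.array(w['tcp_pos'])+np.array(w['ee_rot'])[:,2]*.164),w['wrist_force'])"
```

```text
time_s: 20.6
tcp_pos: [0.6256, -0.0605, 0.2458]
ee_rot: [[-0.058, -0.998, -0.009], [-0.998, 0.058, 0.005], [-0.004, 0.009, -1.0]]
wrist_force: [-15.3, 18.5, 13.2]
gripper_width: 0.203
gripper_force: 30.0
time_s: 20.93
tcp_pos: [0.6255, -0.0613, 0.2459]
ee_rot: [[-0.058, -0.998, -0.008], [-0.998, 0.058, 0.006], [-0.006, 0.009, -1.0]]
wrist_force: [-14.4, 21.6, 15.1]
gripper_width: 0.204
gripper_force: 30.0
[ 16.07384305 -69.63188575  81.94827817] [-14.41527079  21.57150653  15.08712761]
```

```bash
python3 -m creep '[[-0.7,-2,2,0,0,0,0],[-0.4,-3,2,0,0,0,0],[-0.2,-3,3,0,0,0,0],[-0.2,-3,4,0,0,0,0],[-0.2,-3,4,-10,0,0,0],[-0.2,-3,4,-40,0,0,0],[-0.2,-3,4,-80,0,0,0],[-0.2,-3,4,-110,0,0,0]]'
python3 -m creep '[[0,-20,0,-20,0,0,0],[0,-55,0,-50,0,0,0],[0,-60,0,-60,0,0,0],[0,-60,0,-60,0,0,0]]'
cat > wellck.py <<'E'
from h import *
s=r.sense(); p,d=vision.capture("wrist"); C=cloud("wrist",d,s); P=C.reshape(-1,3); U=np.c_[(P[:,:2]-UO)@UR*1000,P[:,2]*1000]
U=U[(abs(U[:,0])<75)&(U[:,1]>-112)&(U[:,1]<100)]
rl=U[(abs(U[:,2]-100)<3)&(abs(U[:,1])<90)]; print("rail x: front in/back in",np.percentile(rl[rl[:,0]<-40][:,0],[2,98]),np.percentile(rl[rl[:,0]>40][:,0],[2,98]))
e=U[(abs(U[:,2]-88)<3)&(abs(U[:,0])<45)&(U[:,1]<-85)]; print("end wall",np.percentile(e[:,1],[2,98]))
t=U[(abs(U[:,2]-52)<5)&(abs(U[:,0])<58)]; print("block tops",len(t),rect(t/1000,0),"ext",np.percentile(t[:,:2],[1,99],axis=0).round(1).tolist())
b=U[(abs(U[:,2]-80)<5)&(abs(U[:,0]-12)<22)&(U[:,1]>-96)]
n,l=cv2.connectedComponents(cv2.dilate(np.histogram2d(b[:,0],b[:,1],bins=(150,212),range=((-75,75),(-112,100)))[0].astype(np.uint8).clip(0,1),np.ones((3,3),np.uint8)))
for k in range(1,n):
    i,j=np.where(l==k)
    if len(i)>150: print("bar",cv2.minAreaRect(np.c_[i-75,j-112].astype(np.float32)))
E
python3 wellck.py
python3 - <<'E'
from h import *
go([.4295,-.3815,.23],11.7)
p,d=vision.capture("top"); C=cloud("top",d)
for o in vision.cut_out("top","block_a"):
    R=o["region"]&(d>0); q=C[R]; q2=q[abs(q[:,2]-.022)<.006]
    if len(q2)>30: print(round(o["conf"],2),np.round(o["uv"]),rect(q2,0),np.median(p[R],0))
E
```

```text
time_s: 21.6
tcp_pos: [0.6251, -0.0632, 0.3582]
ee_rot: [[-0.059, -0.998, 0.003], [-0.998, 0.058, -0.001], [0.001, -0.003, -1.0]]
wrist_force: [1.0, 0.8, 1.4]
gripper_width: 0.393
gripper_force: 0.0
time_s: 21.93
tcp_pos: [0.6288, -0.0013, 0.4202]
ee_rot: [[-0.056, -0.998, 0.01], [-0.998, 0.056, 0.001], [-0.002, -0.01, -1.0]]
wrist_force: [0.6, -0.8, 0.7]
gripper_width: 0.491
gripper_force: 0.0
rail x: front in/back in [-60.21143582 -51.55943309] [61.14252725 69.43851414]
end wall [-108.89479874  -99.15445555]
block tops 3049 (array([ 0.00233213, -0.00108838]), 89.91058349609375, (200.6, 110.0)) ext [[-52.4, -98.7], [56.9, 64.8]]
bar ((15.0, -71.0), (46.0, 20.0), 90.0)
shift [390.3 177.7  22.1] turn z -14.98 (other 165.0 ) j6 -17.8 g [ 0.6292 -0.0021  0.2535]
0.98 [356. 224.] (array([ 0.42867819, -0.38101465]), 11.936137199401855, (77.7, 58.9)) [243. 231. 159.]
0.9 [297. 184.] (array([ 0.55914825, -0.1886633 ]), 2.410630464553833, (84.7, 59.9)) [188. 110. 206.]
0.89 [421. 235.] (array([ 0.37476953, -0.58766699]), 40.981956481933594, (82.6, 60.7)) [166.  89. 187.]
```

Block one is snug: its bar measures (15,-71), within the +2.5 mm x bias the rails also show. Next block.

```bash
python3 -m creep '[[0,25,11,0,0,0,0],[0,60,27,0,0,0,0],[0,97,44,0,0,0,0],[0,134,61,0,0,0,0],[0,171,78,0,0,0,0],[0,208,95,0,0,0,0],[0,245,112,0,0,0,0],[0,275,125,0,0,0,0]]'
python3 -m creep '[[0,35,16,0,0,0,-5],[0,70,32,5,0,0,-10],[0,100,46,10,0,0,-15],[0,113,52,20,0,0,-15],[0,113,52,20,0,0,-15],[0,113,52,20,0,0,-15]]'
python3 bl.py k
```

```text
time_s: 22.75
tcp_pos: [0.4847, -0.2727, 0.4134]
ee_rot: [[-0.061, -0.998, -0.003], [-0.998, 0.061, 0.001], [-0.0, 0.003, -1.0]]
wrist_force: [0.9, -0.7, -0.2]
gripper_width: 0.496
gripper_force: 0.0
time_s: 23.25
tcp_pos: [0.4273, -0.3808, 0.3928]
ee_rot: [[0.198, -0.98, -0.004], [-0.98, -0.198, 0.002], [-0.003, 0.003, -1.0]]
wrist_force: [1.5, 0.3, 0.2]
gripper_width: 0.496
gripper_force: 0.0
0.87 [131. 192.] top [ 0.5918 -0.31  ] -11.1 (84.9, 61.4) bar [ 0.5915 -0.3102] 80.5 (44.0, 18.8) [255. 255. 242.]
shift [ -35.7 -176.1  180.3] turn z 22.58 (other -157.4 ) j6 36.9 g [ 0.4267 -0.3805  0.2288]
0.82 [333.  18.] top [ 0.3765 -0.5886] 40.0 (84.4, 60.4) bar [ 0.3738 -0.585 ] -49.6 (34.8, 18.7) [251. 159. 253.]
shift [190.5  91.8 180.6] turn z -28.57 (other 151.4 ) j6 36.9 g [ 0.4267 -0.3805  0.2288]
0.8 [257. 167.] top [ 0.4315 -0.3829] 11.2 (84.3, 61.0) bar [ 0.4315 -0.3829] -78.1 (42.8, 18.0) [253. 234. 167.]
shift [  3.9  -4.9 180.7] turn z 0.25 (other -179.7 ) j6 36.9 g [ 0.4267 -0.3805  0.2288]
```

```bash
python3 -m creep '[[0,2,-2,40,0,0,0],[0,4,-4,80,0,0,0],[0,4,-4,120,0,0,0],[0,4,-4,150,0,0,0],[0,4,-4,170,0,0,0],[0,4,-4,181,0,0,0],[0,4,-4,183,0,0,0],[0,4,-4,183,0,0,0]]'
python3 -m creep '[[-1,0,0,0,0,0,0],[-1,0,0,0,0,0,0],[-1,0,0,0,0,0,0],[-1,0,0,0,0,0,0],[-1,0,0,0,0,0,0],[-1,0,0,0,0,0,0],[-1,0,0,0,0,0,0]]'
python3 -m creep '[[-1,0,0,-15,0,0,0],[-1,0,0,-50,0,0,0],[-1,0,0,-90,0,0,0],[-1,0,0,-130,0,0,5],[-1,0,0,-150,0,0,10],[-1,0,0,-150,0,0,15],[-1,0,0,-150,0,0,15],[-1,0,0,-150,0,0,15]]'
python3 -c "
from h import *
go(u2w(8,0,190),176.6)"
```

```text
time_s: 24.02
tcp_pos: [0.4342, -0.3824, 0.212]
ee_rot: [[0.203, -0.979, 0.0], [-0.979, -0.203, -0.0], [0.0, -0.0, -1.0]]
wrist_force: [0.0, -0.8, 0.2]
gripper_width: 0.499
gripper_force: 0.0
time_s: 24.6
tcp_pos: [0.4332, -0.3828, 0.2126]
ee_rot: [[0.202, -0.979, -0.0], [-0.979, -0.202, -0.0], [0.0, 0.0, -1.0]]
wrist_force: [-2.2, 1.0, 5.5]
gripper_width: 0.205
gripper_force: 30.0
time_s: 25.27
tcp_pos: [0.433, -0.3824, 0.3608]
ee_rot: [[-0.057, -0.998, -0.001], [-0.998, 0.057, 0.001], [-0.001, 0.001, -1.0]]
wrist_force: [-0.4, -0.1, -1.5]
gripper_width: 0.206
gripper_force: 30.0
shift [-401.8 -164.9    7.2] turn z 0.15 (other -179.9 ) j6 22.2 g [ 0.4328 -0.3821  0.1968]
```

```bash
python3 -m creep '[[-1,-20,-8,0,0,0,0],[-1,-50,-21,0,0,0,0],[-1,-87,-36,0,0,0,0],[-1,-124,-51,0,0,0,0],[-1,-161,-66,0,0,0,0],[-1,-198,-81,0,0,0,0],[-1,-235,-96,0,0,0,0],[-1,-270,-111,0,0,0,0]]'
python3 -m creep '[[-1,-36,-15,0,0,0,0],[-1,-70,-29,0,0,0,0],[-1,-100,-42,0,0,0,0],[-1,-125,-51,0,0,0,0],[-1,-132,-54,0,0,0,0],[-1,-132,-54,20,0,0,0],[-1,-132,-54,40,0,0,0],[-1,-132,-54,40,0,0,0]]'
python3 -m creep '[[-1,0,0,0,0,0,0],[-1,0,0,0,0,0,0],[-1,0,0,0,0,0,0]]'
python3 -c "
from h import *
w=r.sense(); print(w2u(np.array(w['tcp_pos'])+np.array(w['ee_rot'])[:,2]*.164)); go(u2w(8,0,80),176.6)"
```

```text
time_s: 25.93
tcp_pos: [0.5601, -0.1175, 0.3599]
ee_rot: [[-0.056, -0.998, -0.004], [-0.998, 0.056, 0.0], [-0.0, 0.004, -1.0]]
wrist_force: [1.2, -0.2, -2.0]
gripper_width: 0.208
gripper_force: 30.0
time_s: 26.6
tcp_pos: [0.6197, 0.0088, 0.3155]
ee_rot: [[-0.058, -0.998, -0.012], [-0.998, 0.058, -0.001], [0.002, 0.012, -1.0]]
wrist_force: [-0.9, -0.1, -3.4]
gripper_width: 0.203
gripper_force: 30.0
time_s: 26.85
tcp_pos: [0.6219, 0.0086, 0.3229]
ee_rot: [[-0.058, -0.998, 0.002], [-0.998, 0.058, 0.0], [-0.0, -0.002, -1.0]]
wrist_force: [-0.1, -1.0, -1.3]
gripper_width: 0.203
gripper_force: 30.0
[ 10.12132437  -0.96488588 158.90275498]
shift [-1.   2.3 78.9] turn z 0.06 (other -179.9 ) j6 -19.0 g [0.6222 0.0086 0.1589]
```

```bash
python3 -m creep '[[-1,-2,2,20,0,0,0],[-1,-2,2,40,0,0,0],[-1,-2,2,58,0,0,0],[-1,-2,2,70,0,0,0],[-1,-2,2,76,0,0,0],[-1,-2,2,79,0,0,0],[-1,-2,2,80,0,0,0],[-1,-2,2,80,0,0,0]]'
python3 -m creep '[[-1,0,-3,0,0,0,0],[-1,0,-6,0,0,0,0],[-1,0,-9,1,0,0,0],[-1,0,-11,1,0,0,0],[-1,3,-12,1,0,0,0],[-1,6,-12,1,0,0,0],[-1,9,-12,1,0,0,0],[-1,11,-12,1,0,0,0]]'
python3 -m creep '[[-1,1,0,0,0,0,0],[-1,2,0,0,0,0,0],[-1,2,0,0,0,0,0],[-1,2,0,0,0,0,0]]'
python3 -c "
from h import *
w=r.sense(); print(w2u(np.array(w['tcp_pos'])+np.array(w['ee_rot'])[:,2]*.164),w['wrist_force'])"
```

```text
time_s: 27.52
tcp_pos: [0.6201, 0.0111, 0.2429]
ee_rot: [[-0.058, -0.998, 0.002], [-0.998, 0.058, 0.0], [-0.0, -0.002, -1.0]]
wrist_force: [1.1, -0.2, -2.7]
gripper_width: 0.202
gripper_force: 30.0
time_s: 28.18
tcp_pos: [0.6287, 0.0031, 0.2429]
ee_rot: [[-0.057, -0.998, -0.006], [-0.998, 0.057, 0.005], [-0.005, 0.006, -1.0]]
wrist_force: [-14.9, 21.0, 15.4]
gripper_width: 0.204
gripper_force: 30.0
time_s: 28.52
tcp_pos: [0.6285, 0.0013, 0.2429]
ee_rot: [[-0.057, -0.998, -0.006], [-0.998, 0.057, 0.005], [-0.005, 0.006, -1.0]]
wrist_force: [-15.5, 18.7, 15.3]
gripper_width: 0.204
gripper_force: 30.0
[15.8606296  -7.16647126 78.88958261] [-15.48494712  18.69270873  15.30454882]
```

```bash
python3 -m creep '[[-1,0,2,-2,0,0,0],[-1,1,3,-3,0,0,0],[-1,3,3,-3,0,0,0],[-1,4,3,-3,0,0,0],[-1,4,3,-3,0,0,0]]'
python3 -c "
from h import *
w=r.sense(); print(w2u(np.array(w['tcp_pos'])+np.array(w['ee_rot'])[:,2]*.164),w['wrist_force'])"
```

```text
time_s: 28.93
tcp_pos: [0.6273, -0.0036, 0.2445]
ee_rot: [[-0.059, -0.998, 0.0], [-0.998, 0.059, 0.005], [-0.005, 0.0, -1.0]]
wrist_force: [-6.9, 15.9, 5.0]
gripper_width: 0.209
gripper_force: 30.0
[ 15.83943565 -12.02305841  80.48938078] [-6.86826441 15.92488925  5.01323975]
```

```bash
python3 -m creep '[[-1,0,-2,0,0,0,0],[-1,0,-3,0,0,0,0],[-0.7,-2,0,0,0,0,0],[-0.4,-3,1,0,0,0,0],[-0.2,-3,2,0,0,0,0],[-0.2,-3,2,0,0,0,0],[-0.2,-3,2,-10,0,0,0],[-0.2,-3,2,-40,0,0,0]]'
python3 -m creep '[[0,0,0,-40,0,0,0],[0,-20,0,-80,0,0,0],[0,-55,0,-110,0,0,0],[0,-60,0,-130,0,0,0],[0,-60,0,-130,0,0,0],[0,-60,0,-130,0,0,0]]'
python3 wl.py l unit; python3 wellck.py
python3 - <<'E'
from h import *
p,d=vision.capture("top"); C=cloud("top",d)
for o in vision.cut_out("top","block_a"):
    R=o["region"]&(d>0); q=C[R]; q2=q[abs(q[:,2]-.022)<.006]
    if len(q2)>30: print(round(o["conf"],2),np.round(o["uv"]),rect(q2,0),np.median(p[R],0))
go([.59,-.309,.23],-11.3)
E
```

```text
time_s: 29.6
tcp_pos: [0.6247, -0.0042, 0.2801]
ee_rot: [[-0.06, -0.998, -0.01], [-0.998, 0.06, -0.002], [0.002, 0.009, -1.0]]
wrist_force: [0.6, 0.1, 0.5]
gripper_width: 0.389
gripper_force: 0.0
time_s: 30.1
tcp_pos: [0.6295, 0.0567, 0.4166]
ee_rot: [[-0.058, -0.998, 0.005], [-0.998, 0.058, 0.001], [-0.002, -0.005, -1.0]]
wrist_force: [-0.2, 0.5, -0.5]
gripper_width: 0.5
gripper_force: 0.0
[0.62947351 0.05672136 0.41657973] 0.5002995158151721 -23.12223628876012 {'vertical_fov': 65.70646984690485, 'cx': 261.6962618917142, 'cy': 190.07090216713007, 'mount': array([[-4.21824932e-04, -9.52787105e-01, -3.03638855e-01,
         8.56141198e-02],
       [ 9.99999521e-01, -1.33572191e-04, -9.70096099e-04,
         2.82226687e-04],
       [ 8.83737346e-04, -3.03639118e-01,  9.52786705e-01,
         1.94756672e-02],
       [ 0.00000000e+00,  0.00000000e+00,  0.00000000e+00,
         1.00000000e+00]])}
unit 0.87 [302. 168.] 30773 W [0.5818 0.0527 0.0881] U [-32.9  40.7  88.1]
rail x: front in/back in [-60.17116139 -51.45511257] [60.94484515 69.57490882]
end wall [-108.27816178  -98.74399234]
block tops 6455 (array([ 0.00250232, -0.00072888]), -89.9366736933589, (201.2, 110.8)) ext [[-52.6, -100.5], [57.2, 44.9]]
bar ((15.499998092651367, -71.5), (18.999996185302734, 46.99999237060547), 0.0)
bar ((15.5, -11.5), (45.0, 21.0), 90.0)
0.98 [333. 187.] (array([ 0.54781665, -0.3252973 ]), -11.280952453613281, (83.7, 60.1)) [244. 230. 159.]
0.82 [421. 238.] (array([ 0.37337256, -0.58769794]), 39.258216857910156, (84.4, 61.4)) [167.  89. 188.]
0.71 [296. 184.] (array([ 0.55917786, -0.18887303]), 1.928538203239441, (83.5, 59.9)) [190. 110. 208.]
0.56 [273. 254.] (array([ 0.35630783, -0.08793254]), -36.580570220947266, (93.9, 86.4)) [237.  176.  119.5]
shift [366.3  17.   18.8] turn z 7.88 (other -172.1 ) j6 -23.1 g [0.6288 0.0556 0.2483]
```

View pics/l.png

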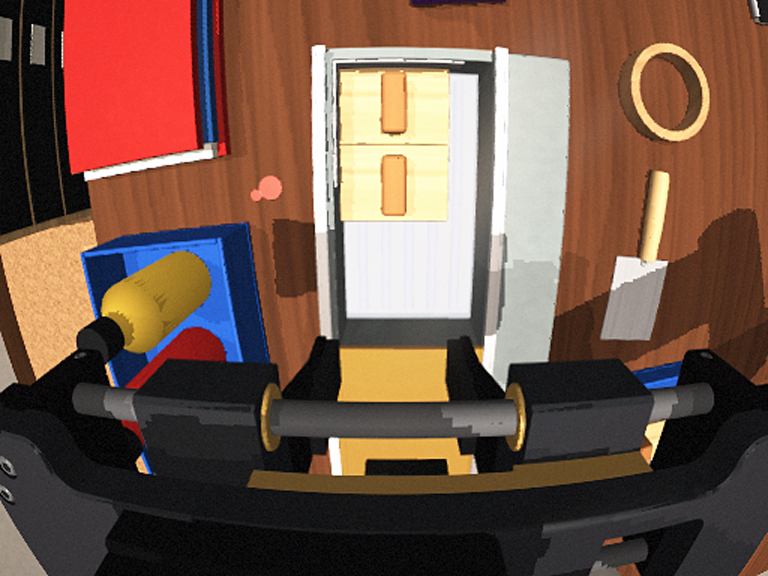

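Both blocks are snug: bars at (15.5,-71.5) and (15.5,-11.5), side by side at picture (393,102) and (393,185). The third cream block was knocked to (0.548,-0.325), so I go there.

```bash
python3 -m creep '[[0,25,4,0,0,0,0],[0,60,9,0,0,0,0],[0,100,15,0,0,0,0],[0,140,21,0,0,0,0],[0,180,27,0,0,0,0],[0,220,33,0,0,0,0],[0,250,37,0,0,0,0],[0,270,40,0,0,0,0]]'
python3 -m creep '[[0,35,5,5,0,0,4],[0,70,11,10,0,0,8],[0,100,16,15,0,0,8],[0,115,18,19,0,0,8],[0,115,18,19,0,0,8],[0,115,18,19,0,0,8]]'
python3 bl.py m; python3 -c "
from h import *
for o in vision.find_in('wrist','ink_tin')[:1]:
    d=0.3; print(o)"
```

```text
time_s: 31.02
tcp_pos: [0.5724, -0.214, 0.4128]
ee_rot: [[-0.062, -0.998, -0.002], [-0.998, 0.062, -0.0], [0.0, 0.002, -1.0]]
wrist_force: [0.2, 0.3, -0.1]
gripper_width: 0.502
gripper_force: 0.0
time_s: 31.52
tcp_pos: [0.5486, -0.3252, 0.3935]
ee_rot: [[-0.199, -0.98, -0.002], [-0.98, 0.199, 0.001], [-0.0, 0.002, -1.0]]
wrist_force: [0.5, 0.6, 0.6]
gripper_width: 0.501
gripper_force: 0.0
0.71 [271. 256.] top [ 0.5625 -0.1994] 2.7 (82.9, 41.2) bar [ 0.562  -0.2083] -13.4 (18.3, 8.8) [158.  74. 187.]
shift [-117.1    9.2  181.6] turn z -14.12 (other 165.9 ) j6 4.7 g [ 0.5482 -0.325   0.2295]
0.63 [260. 164.] top [ 0.5506 -0.326 ] -11.3 (84.4, 59.8) bar [ 0.5505 -0.3258] 78.4 (43.5, 17.3) [249.  221.5 150. ]
shift [  0.3  -2.7 181.5] turn z -0.2 (other 179.8 ) j6 4.7 g [ 0.5482 -0.325   0.2295]
{'uv': [324.1, 181.9], 'conf': 0.89}
```

View pics/m.png

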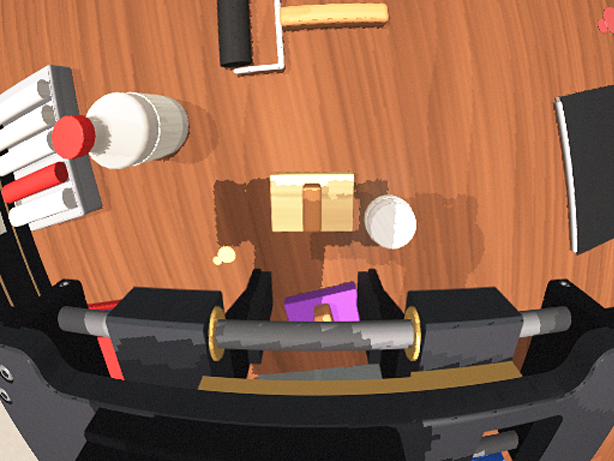

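The cream block at (313,203) is the third fresh one. The tin at (390,221) stands beside it but clear of the fingers, and the purple block at (322,305) is left alone.

```bash
python3 -m creep '[[0,0,-2,40,0,0,0],[0,0,-2,80,0,0,0],[0,0,-2,120,0,0,0],[0,0,-2,150,0,0,0],[0,0,-2,170,0,0,0],[0,0,-2,181,0,0,0],[0,0,-2,183,0,0,0],[0,0,-2,183,0,0,0]]'
python3 -m creep '[[-1,0,0,0,0,0,0],[-1,0,0,0,0,0,0],[-1,0,0,0,0,0,0],[-1,0,0,0,0,0,0],[-1,0,0,0,0,0,0],[-1,0,0,0,0,0,0],[-1,0,0,0,0,0,0]]'
python3 -m creep '[[-1,0,0,-15,0,0,0],[-1,0,0,-50,0,0,0],[-1,0,0,-90,0,0,0],[-1,0,0,-130,0,0,-4],[-1,0,0,-150,0,0,-8],[-1,0,0,-150,0,0,-8],[-1,0,0,-150,0,0,-8],[-1,0,0,-150,0,0,-8]]'
python3 -c "
from h import *
go(u2w(9,60,190),176.6)"
```

```text
time_s: 32.33
tcp_pos: [0.5517, -0.3242, 0.2121]
ee_rot: [[-0.195, -0.981, 0.0], [-0.981, 0.195, -0.0], [0.0, -0.0, -1.0]]
wrist_force: [0.2, -0.5, 0.7]
gripper_width: 0.501
gripper_force: 0.0
time_s: 32.92
tcp_pos: [0.5509, -0.3248, 0.2126]
ee_rot: [[-0.197, -0.98, 0.0], [-0.98, 0.197, -0.0], [0.0, -0.0, -1.0]]
wrist_force: [-1.0, 1.5, 4.3]
gripper_width: 0.205
gripper_force: 30.0
time_s: 33.58
tcp_pos: [0.5503, -0.3245, 0.3599]
ee_rot: [[-0.06, -0.998, -0.003], [-0.998, 0.06, 0.002], [-0.002, 0.003, -1.0]]
wrist_force: [-0.1, 1.1, -1.3]
gripper_width: 0.205
gripper_force: 30.0
shift [-397.5  -51.2    6.4] turn z -0.03 (other 180.0 ) j6 12.7 g [ 0.5499 -0.3242  0.1959]
```

```bash
python3 -m creep '[[-1,-20,-2,0,0,0,0],[-1,-50,-6,0,0,0,0],[-1,-89,-11,0,0,0,0],[-1,-128,-16,0,0,0,0],[-1,-167,-21,0,0,0,0],[-1,-206,-26,0,0,0,0],[-1,-245,-31,0,0,0,0],[-1,-270,-35,0,0,0,0]]'
python3 -m creep '[[-1,-36,-4,0,0,0,0],[-1,-70,-9,0,0,0,0],[-1,-100,-13,0,0,0,0],[-1,-122,-16,0,0,0,0],[-1,-127,-16,0,0,0,0],[-1,-127,-16,20,0,0,0],[-1,-127,-16,40,0,0,0],[-1,-127,-16,40,0,0,0]]'
python3 -m creep '[[-1,0,0,0,0,0,0],[-1,0,0,0,0,0,0],[-1,0,0,0,0,0,0]]'
python3 -c "
from h import *
w=r.sense(); print(w2u(np.array(w['tcp_pos'])+np.array(w['ee_rot'])[:,2]*.164)); go(u2w(9,60,80),176.6)"
```

```text
time_s: 34.25
tcp_pos: [0.6015, -0.0541, 0.359]
ee_rot: [[-0.057, -0.998, -0.005], [-0.998, 0.057, 0.0], [0.0, 0.005, -1.0]]
wrist_force: [-0.2, -0.2, -1.0]
gripper_width: 0.205
gripper_force: 30.0
time_s: 34.92
tcp_pos: [0.6231, 0.068, 0.3152]
ee_rot: [[-0.06, -0.998, -0.013], [-0.998, 0.06, -0.003], [0.003, 0.013, -1.0]]
wrist_force: [-1.5, -0.2, -2.9]
gripper_width: 0.202
gripper_force: 30.0
time_s: 35.17
tcp_pos: [0.6254, 0.0682, 0.3228]
ee_rot: [[-0.059, -0.998, 0.002], [-0.998, 0.059, 0.0], [-0.0, -0.002, -1.0]]
wrist_force: [-1.0, 0.3, -0.7]
gripper_width: 0.202
gripper_force: 30.0
[ 10.03014987  58.74245367 158.76240898]
shift [-1.2  1.2 78.8] turn z 0.03 (other -180.0 ) j6 -24.3 g [0.6257 0.0682 0.1588]
```

```bash
python3 -m creep '[[-1,-1,1,20,0,0,0],[-1,-1,1,40,0,0,0],[-1,-1,1,58,0,0,0],[-1,-1,1,70,0,0,0],[-1,-1,1,76,0,0,0],[-1,-1,1,79,0,0,0],[-1,-1,1,79,0,0,0],[-1,-1,1,79,0,0,0]]'
python3 -m creep '[[-1,0,-3,0,0,0,0],[-1,0,-6,0,0,0,0],[-1,0,-8,0,0,0,0],[-1,2,-8,0,0,0,0],[-1,5,-8,0,0,0,0],[-1,8,-8,0,0,0,0],[-1,11,-8,0,0,0,0],[-1,13,-8,0,0,0,0]]'
python3 -m creep '[[-1,1,0,0,0,0,0],[-1,2,-2,0,0,0,0],[-1,2,-2,0,0,0,0],[-1,2,-2,0,0,0,0]]'
python3 -c "
from h import *
w=r.sense(); print(w2u(np.array(w['tcp_pos'])+np.array(w['ee_rot'])[:,2]*.164),w['wrist_force'])"
```

```text
time_s: 35.83
tcp_pos: [0.6246, 0.0697, 0.244]
ee_rot: [[-0.058, -0.998, 0.002], [-0.998, 0.058, 0.001], [-0.001, -0.002, -1.0]]
wrist_force: [-0.0, -0.4, -1.3]
gripper_width: 0.205
gripper_force: 30.0
time_s: 36.5
tcp_pos: [0.6309, 0.058, 0.2429]
ee_rot: [[-0.059, -0.998, 0.001], [-0.998, 0.059, 0.005], [-0.005, -0.001, -1.0]]
wrist_force: [-7.5, 18.0, 3.0]
gripper_width: 0.202
gripper_force: 30.0
time_s: 36.83
tcp_pos: [0.6315, 0.0578, 0.2429]
ee_rot: [[-0.058, -0.998, -0.002], [-0.998, 0.058, 0.006], [-0.006, 0.003, -1.0]]
wrist_force: [-11.6, 18.7, 5.2]
gripper_width: 0.204
gripper_force: 30.0
[15.99315267 49.61060379 78.93843705] [-11.61703753  18.68643376   5.21805562]
```

(16.0, 49.6) is the expected spot. Release, rise and check.

```bash
python3 -m creep '[[-0.7,-2,1,0,0,0,0],[-0.4,-3,2,0,0,0,0],[-0.2,-3,3,0,0,0,0],[-0.2,-3,3,0,0,0,0],[-0.2,-3,3,-10,0,0,0],[-0.2,-3,3,-40,0,0,0],[-0.2,-3,3,-80,0,0,0],[-0.2,-3,3,-110,0,0,0]]'
python3 -m creep '[[0,-35,0,-20,0,0,0],[0,-75,0,-50,0,0,0],[0,-80,0,-60,0,0,0],[0,-80,0,-60,0,0,0]]'
python3 wl.py n unit|grep -v mount; python3 wellck.py; python3 -c "
from h import *
go(u2w(1,222,118),86.6)"
```

```text
time_s: 37.5
tcp_pos: [0.631, 0.0564, 0.3563]
ee_rot: [[-0.059, -0.998, 0.003], [-0.998, 0.059, -0.001], [0.0, -0.003, -1.0]]
wrist_force: [0.8, -0.2, 1.0]
gripper_width: 0.397
gripper_force: 0.0
time_s: 37.83
tcp_pos: [0.6358, 0.139, 0.4184]
ee_rot: [[-0.056, -0.998, 0.01], [-0.998, 0.056, 0.003], [-0.004, -0.01, -1.0]]
wrist_force: [0.3, -0.2, 0.3]
gripper_width: 0.487
gripper_force: 0.0
         8.56127516e-02],
       [ 9.99999519e-01, -1.33498232e-04, -9.71467912e-04,
         2.82765159e-04],
       [ 8.85068281e-04, -3.03635889e-01,  9.52787733e-01,
         1.94716562e-02],
       [ 0.00000000e+00,  0.00000000e+00,  0.00000000e+00,
         1.00000000e+00]])}
unit 0.76 [305. 154.] 34429 W [0.5825 0.1212 0.0898] U [-36.2 109.   89.8]
rail x: front in/back in [-60.14898641 -51.52555859] [61.15778141 69.69565505]
shift [-94.9  13.8 130.3] turn z -90.0 (other 90.0 ) j6 -29.8 g [0.6346 0.1362 0.2484]Traceback (most recent call last):
  File "wellck.py", line 5, in <module>
    e=U[(abs(U[:,2]-88)<3)&(abs(U[:,0])<45)&(U[:,1]<-85)]; print("end wall",np.percentile(e[:,1],[2,98]))
                                                                            ~~~~~~~~~~~~~^^^^^^^^^^^^^^^
    return _quantile_unchecked(
        a, q, axis, out, overwrite_input, method, keepdims, weights)
    return _ureduce(a,
                    func=_quantile_ureduce_func,
    ...<5 lines>...
                    overwrite_input=overwrite_input,
                    method=method)
    r = func(a, **kwargs)
    result = _quantile(arr,
                       quantiles=q,
    ...<2 lines>...
                       out=out,
                       weights=wgt)
    slices_having_nans = np.isnan(arr[-1, ...])
                                  ~~~^^^^^^^^^
IndexError: index -1 is out of bounds for axis 0 with size 0
```

View pics/n.png

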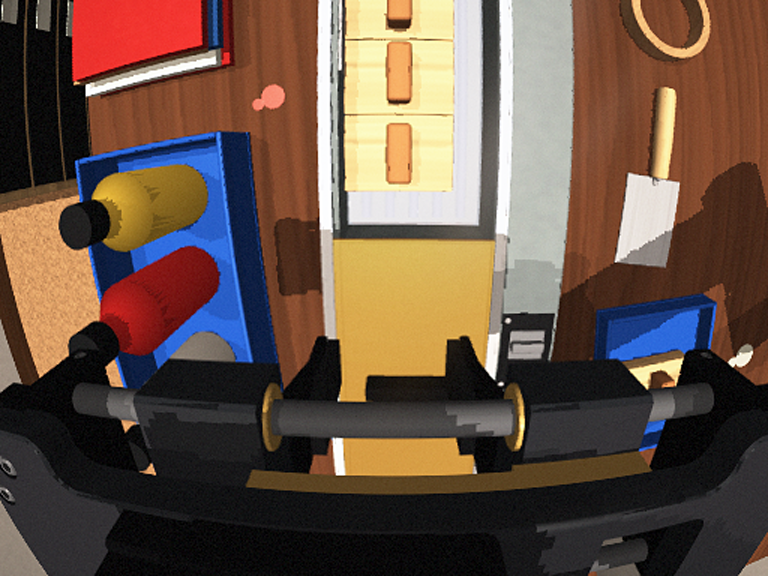

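All three blocks stand in one snug row (bars at (400,10), (398,72), (398,153)), and the finished block is in the tray at (660,378). Now I close the cover.

```bash
python3 -m creep '[[0,-30,4,0,0,0,7],[0,-60,9,0,0,0,14],[0,-95,14,0,0,0,21],[0,-95,14,0,0,0,28],[0,-95,14,0,0,0,35],[0,-95,14,0,0,0,42],[0,-95,14,0,0,0,49],[0,-95,14,0,0,0,50]]'
python3 -m creep '[[0,0,0,0,0,0,7],[0,0,0,0,0,0,14],[0,0,0,0,0,0,21],[0,0,0,0,0,0,28],[0,0,0,0,0,0,35],[0,0,0,0,0,0,40],[0,0,0,0,0,0,40],[0,0,0,0,0,0,40]]'
python3 -c "
from h import *
go(u2w(1,222,118),86.6)"
```

```text
time_s: 38.65
tcp_pos: [0.6268, 0.2314, 0.411]
ee_rot: [[-0.805, -0.593, -0.003], [-0.593, 0.805, -0.002], [0.003, 0.0, -1.0]]
wrist_force: [-0.2, -0.1, -0.7]
gripper_width: 0.499
gripper_force: 0.0
time_s: 39.32
tcp_pos: [0.6268, 0.2319, 0.4119]
ee_rot: [[-0.998, 0.056, -0.001], [0.056, 0.998, -0.001], [0.001, -0.001, -1.0]]
wrist_force: [-0.2, -0.3, -1.0]
gripper_width: 0.501
gripper_force: 0.0
shift [ -0.    0.2 129.9] turn z 0.21 (other -179.8 ) j6 -127.3 g [0.6265 0.2317 0.2479]
```

```bash
python3 -m creep '[[0,0,0,35,0,0,0],[0,0,0,70,0,0,0],[0,0,0,95,0,0,0],[0,0,0,112,0,0,0],[0,0,0,122,0,0,0],[0,0,0,128,0,0,0],[0,0,0,129,0,0,0],[0,0,0,129,0,0,0]]'
python3 -m creep '[[-0.4,0,0,0,0,0,0],[-1,0,0,0,0,0,0],[-1,0,0,0,0,0,0],[-1,0,0,0,0,0,0],[-1,0,0,0,0,0,0],[-1,0,0,0,0,0,0],[-1,0,0,0,0,0,0],[-1,0,0,0,0,0,0]]'
python3 -m creep '[[-1,0,-15,0,0,0,0],[-1,0,-40,0,0,0,0],[-1,0,-70,0,0,0,0],[-1,0,-100,0,0,0,0],[-1,0,-130,0,0,0,0],[-1,0,-160,0,0,0,0],[-1,0,-182,0,0,0,0],[-1,0,-195,0,0,0,0]]'
python3 -m creep '[[-1,0,-8,0,0,0,0],[-1,0,-14,0,0,0,0],[-1,0,-19,0,0,0,0],[-1,0,-22,0,0,0,0],[-1,0,-24,0,0,0,0],[-1,0,-24,0,0,0,0],[-1,0,-24,0,0,0,0]]'
python3 -c "
from h import *
w=r.sense(); print(w2u(np.array(w['tcp_pos'])+np.array(w['ee_rot'])[:,2]*.164),w['wrist_force'])"
```

```text
time_s: 39.98
tcp_pos: [0.627, 0.2328, 0.2844]
ee_rot: [[-0.998, 0.058, 0.001], [0.058, 0.998, 0.0], [-0.001, 0.0, -1.0]]
wrist_force: [-0.8, 0.1, 0.7]
gripper_width: 0.505
gripper_force: 0.0
time_s: 40.65
tcp_pos: [0.6266, 0.2327, 0.284]
ee_rot: [[-0.998, 0.058, 0.0], [0.058, 0.998, -0.0], [-0.0, -0.0, -1.0]]
wrist_force: [0.1, -1.5, 1.9]
gripper_width: 0.134
gripper_force: 30.0
time_s: 41.32
tcp_pos: [0.615, 0.0365, 0.284]
ee_rot: [[-0.998, 0.06, 0.001], [0.06, 0.998, 0.001], [-0.001, 0.001, -1.0]]
wrist_force: [-1.4, 3.7, 1.6]
gripper_width: 0.134
gripper_force: 30.0
time_s: 41.9
tcp_pos: [0.6139, 0.0157, 0.284]
ee_rot: [[-0.998, 0.057, 0.001], [0.057, 0.998, 0.002], [-0.001, 0.002, -1.0]]
wrist_force: [-1.6, 5.9, 4.2]
gripper_width: 0.134
gripper_force: 30.0
[  1.41222771   5.79602781 120.02221566] [-1.55137824  5.86148298  4.20643884]
```

```bash
python3 -m creep '[[-1,0,-2,0,0,0,0],[-1,0,-3,0,0,0,0],[-1,0,-3,0,0,0,0],[-0.6,0,-1,0,0,0,0],[-0.2,0,0,0,0,0,0],[0,0,0,0,0,0,0],[0,0,0,-20,0,0,0],[0,0,0,-60,0,0,0]]'
python3 -m creep '[[0,0,0,-40,0,0,0],[0,20,35,-80,0,0,0],[0,40,75,-80,0,0,0],[0,60,115,-80,0,0,0],[0,80,155,-80,0,0,0],[0,88,186,-80,0,0,0],[0,88,186,-80,0,0,0],[0,88,186,-80,0,0,0]]'
python3 - <<'E'
from h import *
s=r.sense(); p,d=vision.capture("wrist"); C=cloud("wrist",d,s); save("w","o",p,None,1.2)
m=np.zeros((384,512),bool); m[140:215,205:310]=1; m&=(C[...,2]>.0945)&(C[...,2]<.1); U=np.array([w2u(a) for a in C[m]]); U=U[(U[:,0]<-72)]; u=np.median(U,0); print(len(U),u)
go(u2w(u[0],u[1],111),UY,s)
p,d=vision.capture("top"); C=cloud("top",d)
m=(p.max(2)<80)&(C[...,2]>.105)&(C[...,2]<.122)&(abs(C[...,0]-.61)<.06)&(abs(C[...,1])<.1)
print("pull",m.sum(),w2u(np.median(C[m],0)) if m.any() else 0)
E
```

```text
time_s: 42.57
tcp_pos: [0.6125, 0.0136, 0.3384]
ee_rot: [[-0.998, 0.06, -0.013], [0.06, 0.998, -0.003], [0.013, -0.003, -1.0]]
wrist_force: [1.1, 1.1, -0.1]
gripper_width: 0.412
gripper_force: 0.0
time_s: 43.23
tcp_pos: [0.5361, 0.2072, 0.4235]
ee_rot: [[-0.999, 0.054, -0.0], [0.054, 0.999, -0.0], [0.0, -0.0, -1.0]]
wrist_force: [0.4, -0.2, -0.6]
gripper_width: 0.502
gripper_force: 0.0
167 [-85.96828675 191.77156221  97.17630124]
shift [ -1.7  -0.3 148.5] turn z 0.28 (other -179.7 ) j6 -130.4 g [0.5361 0.2072 0.2595]
pull 60 [  1.5130325    6.45928728 114.81324009]
```

View pics/o.png

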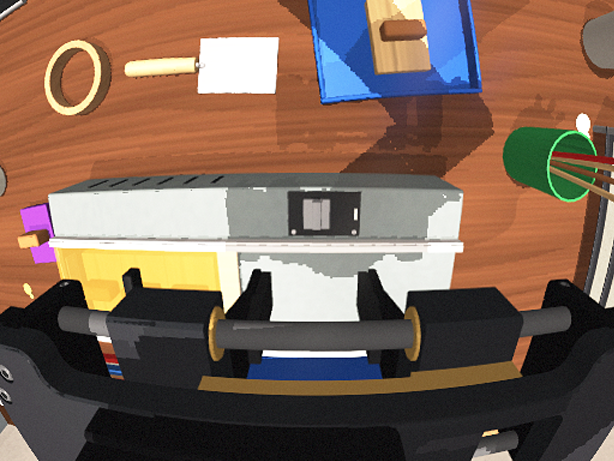

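The finished block stands in the tray (398,28) and the switch is still off at (317,213). The cover's pull reads 2 mm further left than at the start, so before switching on I compare the cover edge with the starting picture.

Run:
```python
from h import *
p,d=vision.capture("top")
save("t","q",p,(125,135,290,215),4.8)
a=cv2.imread("pics/c.png").astype(float); b=cv2.imread("pics/q.png").astype(float)
for row in (70,75,80,85,110,140):   # cover left edge / pull columns
    for n,i in(("before",a),("now",b)):
        sat=i[row-3:row+4].mean(0); s=sat[:,2]-sat[:,0]; v=sat.mean(1)
        e=[c for c in range(300,430) if s[c]<35<=s[c+1]]
        pl=[c for c in range(480,570) if v[c]<90]
        print(row,n,"edge",e[:3],"pull",(pl[0],pl[-1]) if pl else None,"right",[c for c in range(640,720) if s[c]>=35>s[c+1]][:2])
```

```text
70 before edge [357] pull None right []
70 now edge [358] pull None right []
75 before edge [357] pull None right [696]
75 now edge [358] pull None right []
80 before edge [356] pull None right [695]
80 now edge [358] pull None right []
85 before edge [355] pull (518, 529) right [696]
85 now edge [357] pull (519, 527) right []
110 before edge [354] pull (514, 533) right [697]
110 now edge [355] pull (518, 535) right []
140 before edge [353] pull (514, 532) right [696]
140 now edge [354] pull (516, 535) right []
```

View pics/q.png

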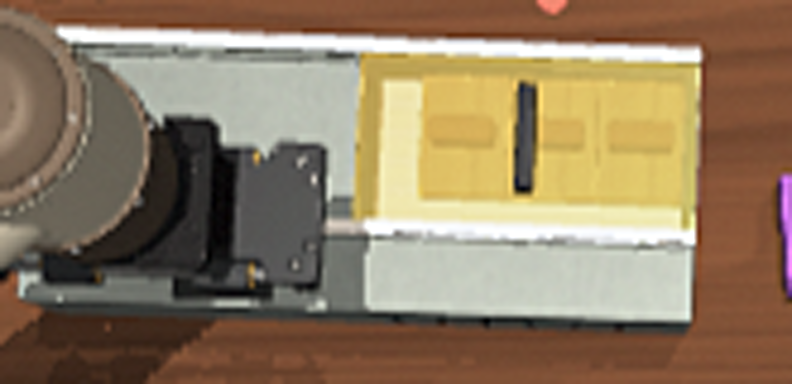

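The cover edge matches the starting picture within a pixel (358 against 357), and the row of three shows through it, so the cover is shut. I switch the lamp on.

```bash
python3 -m creep '[[-0.55,-1,0,35,0,0,0],[-0.55,-1,0,75,0,0,0],[-0.55,-1,0,110,0,0,0],[-0.55,-1,0,130,0,0,0],[-0.55,-1,0,142,0,0,0],[-0.55,-1,0,146,0,0,0],[-0.55,-1,0,147,0,0,0],[-0.55,-1,0,147,0,0,0]]'
python3 -m creep '[[-0.55,0,5,0,0,0,0],[-0.55,0,10,0,0,0,0],[-0.55,0,15,0,0,0,0],[-0.55,0,20,0,0,0,0],[-0.55,0,22,0,0,0,0],[-0.55,0,22,0,0,0,0]]'
python3 -m creep '[[-0.55,0,-9,0,0,0,0],[-0.55,0,-9,0,0,0,0],[-0.55,0,-9,-20,0,0,0],[-0.4,0,-9,-60,0,0,0],[0,0,-9,-100,0,0,0],[0,0,-9,-138,0,0,0],[0,0,-9,-148,0,0,0],[0,0,-9,-148,0,0,0]]'
python3 - <<'E'
from h import *
s=r.sense(); p,d=vision.capture("wrist"); C=cloud("wrist",d,s)
m=np.zeros((384,512),bool); m[140:215,205:320]=1; m&=(C[...,2]>.0945)&(C[...,2]<.1); U=np.array([w2u(a) for a in C[m]]); U=U[(U[:,0]<-72)]; print(len(U),np.median(U,0))
p,d=vision.capture("top"); C=cloud("top",d)
for t in("block_a","ink_tin","tape"):
  for o in vision.cut_out("top",t):
    q=C[o["region"]&(d>0)]; print(t,round(o["conf"],2),np.round(np.median(q,0),3))
E
```

```text
time_s: 44.05
tcp_pos: [0.5385, 0.2041, 0.2772]
ee_rot: [[-0.998, 0.06, 0.001], [0.06, 0.998, -0.0], [-0.001, -0.0, -1.0]]
wrist_force: [0.1, -0.8, -0.2]
gripper_width: 0.222
gripper_force: 0.0
time_s: 44.55
tcp_pos: [0.5391, 0.2279, 0.2771]
ee_rot: [[-0.998, 0.058, 0.001], [0.058, 0.998, 0.001], [-0.001, 0.001, -1.0]]
wrist_force: [-0.2, 0.2, 0.5]
gripper_width: 0.226
gripper_force: 0.0
time_s: 45.22
tcp_pos: [0.5389, 0.2176, 0.4294]
ee_rot: [[-0.998, 0.058, 0.008], [0.059, 0.998, 0.005], [-0.007, 0.005, -1.0]]
wrist_force: [-0.2, -0.4, -0.3]
gripper_width: 0.472
gripper_force: 0.0
183 [-85.51848216 206.35758017  97.10139694]
block_a 0.86 [ 0.374 -0.582  0.022]
block_a 0.69 [ 0.556 -0.189  0.022]
block_a 0.69 [0.615 0.014 0.093]
ink_tin 0.75 [ 0.68  -0.428  0.112]
ink_tin 0.67 [ 0.471 -0.285  0.033]
tape 0.78 [ 0.349 -0.083  0.023]
```

The ridge is back at y=206.4, so the lamp is on, and the robot touches nothing. I hand the job in.

```bash
python3 -m creep '[[0,0,0,-10,0,0,0],[0,0,0,-10,0,0,0],[0,0,0,-10,0,0,0]]'; python3 -c "
from station import r
print(r.finish_job())"
```

```text
time_s: 45.72
tcp_pos: [0.5388, 0.218, 0.4351]
ee_rot: [[-0.998, 0.058, 0.001], [0.058, 0.998, 0.0], [-0.001, 0.0, -1.0]]
wrist_force: [-0.0, -0.1, 0.2]
gripper_width: 0.503
gripper_force: 0.0
the job is handed in; nothing more can be done
None
```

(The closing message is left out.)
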